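Tip the cover over onto the lapping plate

TASK

The cast cover lies on the trolley with its flat sealing face up. With the fingertips only, push it up against the near side of the low lapping plate, tip it up on edge there and push it on over, so that it ends lying upside down on the plate, flat on its sealing face with the raised boss up. Do not pick the cover up, and leave the two plug gauges and the short sleeve standing where they are.

Things in the scene. Friction and masses are not known exactly. Their poses are not given: they have to be found in the camera images.
- cover: loose cast aluminium cover, 0.2 to 0.4 kg: flat flange 84 mm (own x) x 100 mm (own y) x 9 mm with bolt holes, on a raised boss 58 x 74 x 7 mm (13 mm overhang all round). Starts boss down, flange underside 7 mm above the trolley, in front of the lapping plate, turned up to 0.3 rad. Origin: centre of the boss's outer face (z = 0 at the start); own z points from there to the flat sealing face, up at the start
- cover_face (a point): centre of the cover's flat sealing face, 16 mm from the origin along the cover's z
- cover_edge_a (a point): middle of the flange's edge at own x = -42 mm, half way through the flange's 9 mm thickness; at the start this edge faces the robot
- cover_edge_b (a point): middle of the flange's edge at own x = +42 mm; at the start it faces the lapping plate
- cover_edge_c (a point): middle of the flange's edge at own y = -50 mm
- cover_edge_d (a point): middle of the flange's edge at own y = +50 mm
- lap_plate: lapping plate fixed on the trolley: steel slab with a grid of fine grooves, 160 mm (own x) x 200 mm (own y) x 14 mm high. Origin: centre of its underside, on the trolley top. Its near side is the vertical 14 mm face at own x = -80 mm, towards the robot; own x points away from the robot, turned up to 0.25 rad from straight ahead; own z up
- gauge: standing steel plug gauge, 48 mm across its foot, 98 mm tall, to the left of the work (0.17 to 0.20 m from the lapping plate's middle line); origin at the centre of its foot; must not be disturbed
- sleeve_short: standing short sleeve, 47 mm across, 85 mm tall, to the right of the work; origin at the centre of its foot; must not be disturbed
- gauge_slim: standing slim steel plug gauge, 38 mm across its foot, 98 mm tall, to the right of the work, farther from the robot than the sleeve; origin at the centre of its foot; must not be disturbed
Not all that is in view belongs to the job. There is more than one size of the cover; the job needs the larger. Leave any yellow look-alike of the sleeve_short alone.

How it is judged (in metres and radians):
On the way:
1. the cover is tipped up by more than 40 degrees, with its lower edge down at the near side of the lapping plate (angle between cover's own z axis and vertical between 0.7 and 2.3 rad and ((x of cover_edge_a in the frame of lap_plate between -0.115 and -0.05 m and height (world z) of cover_edge_a below 0.03 m) or (x of cover_edge_b in the frame of lap_plate between -0.115 and -0.05 m and height (world z) of cover_edge_b below 0.03 m) or (x of cover_edge_c in the frame of lap_plate between -0.115 and -0.05 m and height (world z) of cover_edge_c below 0.03 m) or (x of cover_edge_d in the frame of lap_plate between -0.115 and -0.05 m and height (world z) of cover_edge_d below 0.03 m))), for 0.05 s.
At the end, for the whole second after the job is handed in: the cover lies at rest upside down on the lapping plate, flat within 4 degrees, its sealing face 11 to 17 mm above the trolley, its middle at least 10 mm inside the plate's outline (an overhanging rim is fine); both gauges and the sleeve stand within 15 mm of where they were (angle between cover's own z axis and vertical above 3.07 rad and height (world z) of cover_face between 0.011 and 0.017 m and x of cover_face in the frame of lap_plate between -0.07 and 0.07 m and y of cover_face in the frame of lap_plate between -0.09 and 0.09 m and linear speed of cover below 0.02 m/s and angular speed of cover below 0.1 rad/s and distance of each of gauge, sleeve_short, gauge_slim from where it was at the start of the episode below 0.015 m and angle between each of gauge, sleeve_short, gauge_slim's own z axis and vertical below 0.15 rad); the robot touches nothing.
It fails at once if the cover is picked up: all four of its edges are clear of what it should tip on (every edge's middle more than 40 mm above the trolley top) (height (world z) of each of cover_edge_a, cover_edge_b, cover_edge_c, cover_edge_d above 0.04 m).
It fails at once if a gauge or the sleeve is shifted by 15 mm or more, or tipped (distance of any of gauge, sleeve_short, gauge_slim from where it was at the start of the episode above 0.015 m or angle between any of gauge, sleeve_short, gauge_slim's own z axis and vertical above 0.15 rad).
It also fails if it takes over 51 s, if anything falls off the work surface, if the arm or the gripper's body presses on something with over 40 N, if the wrist force passes 120 N, or if a joint passes its speed limit or range.

ROBOT

A 6-joint arm with a two-finger parallel gripper is mounted at the origin on a cart in front of the work surface, level with it; the furniture and walls round the work are solid. World frame = base frame: x ahead of the robot, y to its left, z up, the work surface at z = 0. Lengths are in m, angles in degrees, forces in N, time in s.
With the tool pointing down it reaches from about 0.4 to 0.825 m from the base axis. Payload 7 kg.
Tool frame: the origin (TCP) lies at the very end of the fingers, on their centre line; the grasp point (between the pads) lies 19 mm behind it (r.grasp_offset is the z of the grasp point in the tool frame, in m); z points along the fingers, y is the direction in which the jaws open and shut (so a half turn about z gives the same grasp; the last joint's range is limited). The gripper opens to 88 mm and grips with 3 to 60 N. Pads are 19 mm wide; open, the fingers measure 130 mm over their backs; the gripper's body (78 mm by 193 mm) begins 47 mm behind the grasp point.
Start: joints at [92.997, 20.546, 0.682, 0, -70.136, -16.507], TCP at [0.158, 0.656, 0.227] pointing down, gripper open.
Joint ranges: [-176.03, 176.03], [-82.01, 121.73], [-58.28, 71.71], [-173.87, 95.51], [-174.79, -0.11], [-173.66, 173.66]. Speed limits (degrees/s): [136.94, 136.94, 172.46, 180, 180, 180].

INTERFACE

Orientations are given as [roll, pitch, yaw] about the fixed x, y, z axes, in that order (R = Rz(yaw) Ry(pitch) Rx(roll)).
In Python, from plant import r gives the robot as it stands.
- The arm moves only by the tool carry_out, never from a script. Its argument "plan" is a list of rows, each a list of 6 numbers: the shift along the world's x, y, z in m, then the turn, a rotation vector about the world's x, y, z in rad. In form: [[tx, ty, tz, wx, wy, wz], ...]. A call has 1 to 12 rows; each row shifts and turns the pose as measured when the row begins; what a row does not reach is not made up. A row lasts 1/12 s, in which the tool goes at most 41.7 mm and 7.16 degrees, less where a joint would pass 70% of its speed; a pose out of reach is approached as far as the arm can. A call with a gripper value outside its range is refused whole. "fingers" is the closure, from -1 (fully open) to 1 (shut), set as the call begins (left out, the last holds). The fingers move at their own pace and stop on an object; "force" is the grip in N (left out, the last holds). Time passes only in rows, so rows that do not move let the fingers close. It gives the time, the measured TCP pose, the force and the opening at its end, in the units of the state.
- r.get_state(): the state, without advancing time (a new reading comes with each control period).
- r.capture(name): name is "scene" or "top"; returns the picture (400x640x3 uint8, red, green, blue); there is no depth.
- r.camera_model(name): a dict with "fov_y" (degrees; the focal length in pixels is half the picture's height over the tangent of half this angle, whatever the lens; pixels are square), "cx", "cy" (the principal point, pixels), "R" (3x3) and "t" (3): a world point X has camera coordinates R X + t. Camera axes: x right, y down, z forward; pixel columns grow to the right and rows downward; lengths in m; the calibration is good to about 2 mm. A picture is of the moment at which its call begins. camera_model takes no time and is no camera call.
- r.close_job(): hands the job in, once; it reports no verdict.
The state is a dict: "time_s": time; "joints": joint angles; "qd": joint speeds; "joint_torque": joint torques, N m; "tcp_pos": TCP position; "eef_rot": TCP orientation; "contact_force": force on the tool from outside, world axes, zero at the start; "moment": the same for the moment, N m; "gripper_width": finger opening in m.
Only numpy, scipy, OpenCV 4.12 (cv2) and the standard library are available. Lean on these libraries where they do the work, as an engineer would, in place of code of your own. Each camera call takes 0.05 s, during which the arm holds its last target.

## Working session

There is one attempt and no reset: what is moved stays moved. The work goes in short steps, Python scripts to look and compute and a tool call to move; the robot and the scene stay as the last step left them, time stands still between calls to the robot, and variables do not carry over. Pictures are saved under pics/ and viewed, and the job is handed in when it is done.

Besides the shell and the picture viewer there is one more tool, called by a JSON object that holds its "fn" and its "kwargs", one argument or row to a line. carry_out: Moves the arm, as the interface text tells. Its arguments: {"type":"object","properties":{"plan":{"type":"array"},"fingers":{"type":"number"},"force":{"type":"number"}},"required":["plan"]}

```bash
ls -la; mkdir -p pics; python3 - <<'E'
from plant import r
import cv2
s=r.get_state(); print(s)
for n in("scene","top"):
    im=r.capture(n); cv2.imwrite(f"pics/{n}0.png",im[:,:,::-1]); print(n,r.camera_model(n))
E
```

```text
total 12
drwxr-xr-x  3 agent agent 4096 Dec  7 02:12 .
drwxr-xr-x 23 root  root  4096 Dec  7 02:12 ..
drwxr-xr-x  2 agent agent 4096 Dec  7 02:12 pics
{'time_s': 0.0, 'joints': array([ 9.29974952e+01,  2.05918500e+01,  6.35189662e-01, -2.25986358e-02,
       -7.01338177e+01, -1.65039054e+01]), 'qd': array([-0.0334908 ,  0.03245003,  0.07835361,  0.1149462 , -0.01129334,
        0.06122867]), 'joint_torque': array([ 5.11237213e-04, -5.82718277e+01,  2.93062645e+01,  6.99768305e+00,
        7.06877807e-03, -1.49211683e-04]), 'tcp_pos': array([0.15757872, 0.65586385, 0.22562094]), 'eef_rot': array([ 1.79907214e+02, -5.33698790e-03, -1.35141022e+01]), 'contact_force': array([ 0.09332243, -0.62622741, -0.3751326 ]), 'moment': array([-0.00149127, -0.00480832, -0.00859307]), 'gripper_width': 0.08747588998709666}
scene {'fov_y': 53.34583871696307, 'cx': 322.6157715859241, 'cy': 198.18700462594776, 'R': array([[ 0.750585  , -0.66075223,  0.00535229],
       [-0.3202085 , -0.37080409, -0.87176307],
       [ 0.57800404,  0.65261844, -0.48989847]]), 't': array([-0.44576108,  0.23554185,  0.60331358])}
top {'fov_y': 49.02531793065583, 'cx': 317.0183504538233, 'cy': 203.0648939546336, 'R': array([[-0.00558828, -0.99972414,  0.02281241],
       [-0.99584782,  0.00349087, -0.0909667 ],
       [ 0.09086197, -0.02322604, -0.99559261]]), 't': array([0.01449603, 0.61187475, 1.01409185])}
```

View pics/scene0.png

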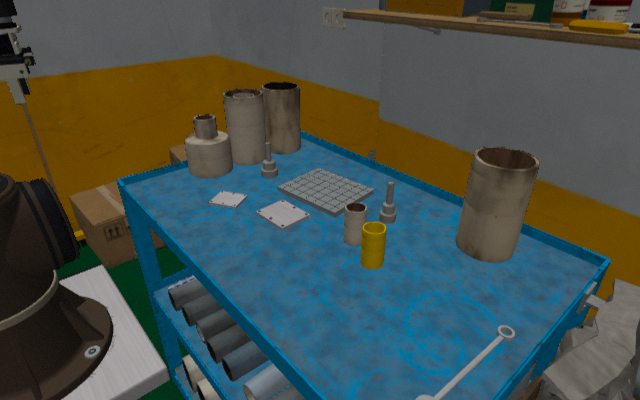

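View pics/top0.png

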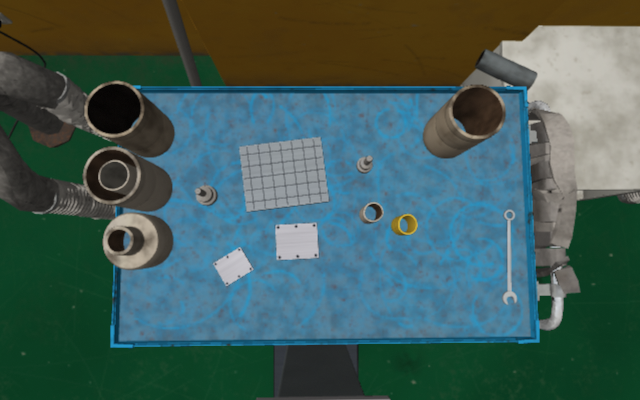

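The top view shows two covers: a white plate at (297,241) and a smaller one at (233,266). The lapping plate is at (284,174), the left gauge at (206,195), the slim gauge at (365,164), the sleeve at (372,212) and the yellow look-alike at (405,225). Next I'll measure them and check the cover in a close crop.

```bash
cat > h.py <<'E'
import numpy as np, cv2
from plant import r
def cam(n):
    m=r.camera_model(n); f=200/np.tan(np.radians(m['fov_y']/2)); return m['R'],m['t'],f,m['cx'],m['cy']
def ray(n,uv,z):
    R,t,f,cx,cy=cam(n); uv=np.asarray(uv,float).reshape(-1,2)
    d=np.c_[(uv[:,0]-cx)/f,(uv[:,1]-cy)/f,np.ones(len(uv))]@R; c=-R.T@t
    return c+d*((z-c[2])/d[:,2])[:,None]
def proj(n,X):
    R,t,f,cx,cy=cam(n); p=np.asarray(X).reshape(-1,3)@R.T+t
    return np.c_[f*p[:,0]/p[:,2]+cx,f*p[:,1]/p[:,2]+cy]
E
python3 - <<'E'
from h import *
im=cv2.imread('pics/top0.png'); hsv=cv2.cvtColor(im,cv2.COLOR_BGR2HSV)
def rect(mask,lo,z,name):
    cs,_=cv2.findContours(mask,cv2.RETR_EXTERNAL,cv2.CHAIN_APPROX_NONE)
    for c in cs:
        if cv2.contourArea(c)<lo: continue
        P=ray('top',c[:,0]+0.0,z)[:,:2]
        rc=cv2.minAreaRect(P.astype(np.float32)); print(name,cv2.boundingRect(c),[np.round(v,4) for v in rc])
w=((hsv[...,1]<40)&(hsv[...,2]>165)).astype(np.uint8)*255
w[:,450:]=0;w[:200]=0
w=cv2.morphologyEx(w,cv2.MORPH_CLOSE,np.ones((5,5)))
rect(w,300,0.016,'cover')
g=((hsv[...,1]<60)&(hsv[...,2]>90)).astype(np.uint8)*255
g2=np.zeros_like(g); g2[130:218,225:340]=g[130:218,225:340]
g2=cv2.morphologyEx(g2,cv2.MORPH_CLOSE,np.ones((5,5)));g2=cv2.morphologyEx(g2,cv2.MORPH_OPEN,np.ones((7,7)))
rect(g2,1000,0.014,'plate')
cv2.imwrite('pics/crop0.png',cv2.resize(im[120:300,190:430],None,fx=3.3,fy=3.3,interpolation=cv2.INTER_CUBIC))
cv2.imwrite('pics/mask0.png',cv2.resize((w|g2)[120:300,190:430],None,fx=3.3,fy=3.3))
E
```

```text
cover (213, 248, 40, 38) [array([0.4643, 0.2116]), array([0.0621, 0.0731]), np.float64(31.3414)]
cover (276, 223, 43, 37) [array([0.5224, 0.0605]), array([0.0834, 0.0992]), np.float64(2.9205)]
cover (104, 214, 36, 39) [array([0.5526, 0.4807]), array([0.0509, 0.1091]), np.float64(46.0351)]
plate (240, 138, 89, 73) [array([0.6854, 0.0919]), array([0.1607, 0.1997]), np.float64(7.0125)]
```

View pics/crop0.png

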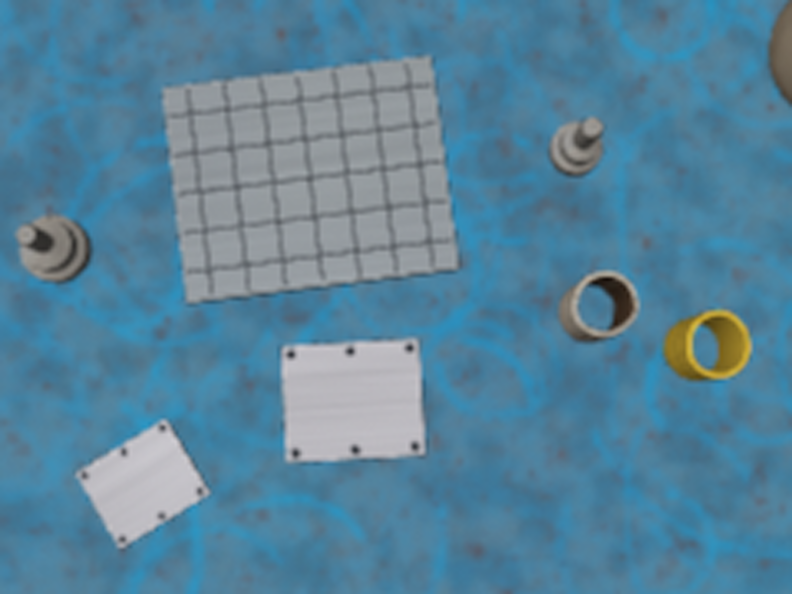

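View pics/mask0.png

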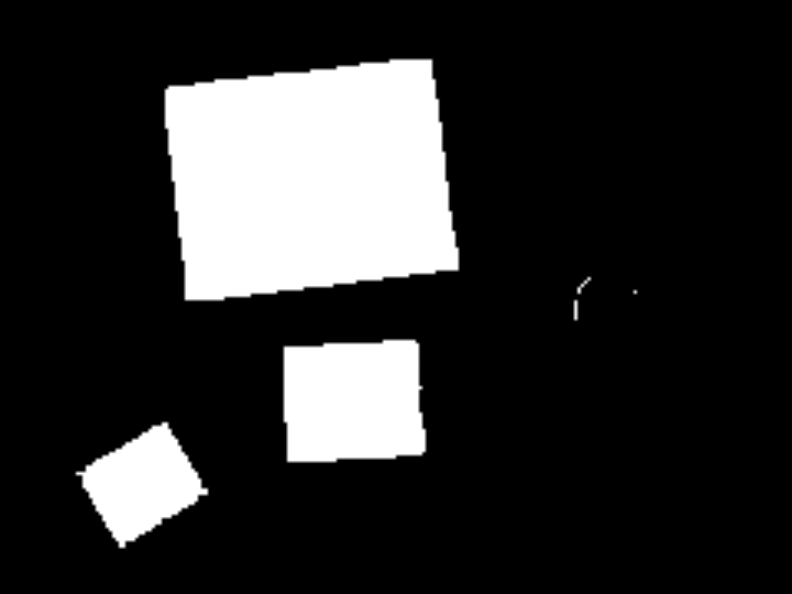

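The close crop confirms the choice. The plate at top pixel (297,241) measures 83 x 99 mm, so it is the larger cover; the one at (233,266) is only 62 x 73 mm. The cover is at (0.522, 0.0605), yaw about +3°. The lap plate is at (0.685, 0.092), yaw +7°. I'll start moving now, with the fingers half closed for a stable two-point push.

{"fn": "carry_out", "kwargs": {
  "plan": [
    [0.015, -0.03, 0, 0, 0, 0.03],
    [0.015, -0.03, 0, 0, 0, 0.03],
    [0.015, -0.03, 0, 0, 0, 0.03],
    [0.015, -0.03, 0, 0, 0, 0.03],
    [0.015, -0.03, 0, 0, 0, 0.03],
    [0.015, -0.03, 0, 0, 0, 0.03],
    [0.015, -0.03, 0, 0, 0, 0.03],
    [0.015, -0.03, 0, 0, 0, 0.03],
    [0.015, -0.03, 0, 0, 0, 0.03],
    [0.015, -0.03, 0, 0, 0, 0.03],
    [0.015, -0.03, 0, 0, 0, 0.03],
    [0.015, -0.03, 0, 0, 0, 0.03]
  ],
  "fingers": 0.0,
  "force": 30
}}

```text
time_s: 1.1
tcp_pos: [0.3383, 0.2807, 0.2178]
eef_rot: [179.4, 0.1, 8.5]
contact_force: [0.9, 1.1, -0.7]
gripper_width: 0.0441
```

```bash
python3 - <<'E'
from h import *
im=cv2.imread('pics/top0.png'); 
for n,uv in (('gauge foot',(57,250)),('slim foot',(575,150)),('sleeve top c',(604,306)),):
    u=np.array(uv)/3.3+[190,120]
    print(n,np.round(ray('top',u,0.01)[0],3),np.round(ray('top',u,0.085)[0],3))
c,s=np.cos(np.radians(7)),np.sin(np.radians(7))
d=np.array([.522-.6854,.0605-.0919]); print(c*d[0]+s*d[1],-s*d[0]+c*d[1])
E
```

```text
gauge foot [0.632 0.275 0.01 ] [0.624 0.258 0.085]
slim foot [ 0.705 -0.105  0.01 ] [ 0.692 -0.095  0.085]
sleeve top c [ 0.59  -0.124  0.01 ] [ 0.584 -0.113  0.085]
-0.16600873856111362 -0.011252498449136412
```

{"fn": "carry_out", "kwargs": {
  "plan": [
    [0.013, -0.029, 0, 0, 0, 0],
    [0.013, -0.029, 0, 0, 0, 0],
    [0.013, -0.029, -0.01, 0, 0, 0],
    [0.013, -0.029, -0.01, 0, 0, 0],
    [0.013, -0.029, -0.01, 0, 0, 0],
    [0.013, -0.028, -0.01, 0, 0, 0],
    [0.013, -0.028, -0.01, 0, 0, 0],
    [0.01, -0.024, -0.01, 0, 0, 0]
  ]
}}

```text
time_s: 1.77
tcp_pos: [0.4419, 0.0429, 0.1581]
eef_rot: [179.6, -0.3, 8.7]
contact_force: [1.5, 0.6, -0.6]
gripper_width: 0.044
```

```bash
python3 - <<'E'
from h import *
im=r.capture("scene")[:,:,::-1]; cv2.imwrite('pics/s1.png',im)
p=proj('scene',r.get_state()['tcp_pos'])[0]; print(p)
x,y=int(p[0]),int(p[1]); x=max(x,130);y=max(y,90)
cv2.imwrite('pics/s1c.png',cv2.resize(im[y-90:y+90,x-120:x+120],None,fx=3.3,fy=3.3,interpolation=cv2.INTER_CUBIC))
E
```

```text
[253.57807684 170.34559138]
```

View pics/s1c.png

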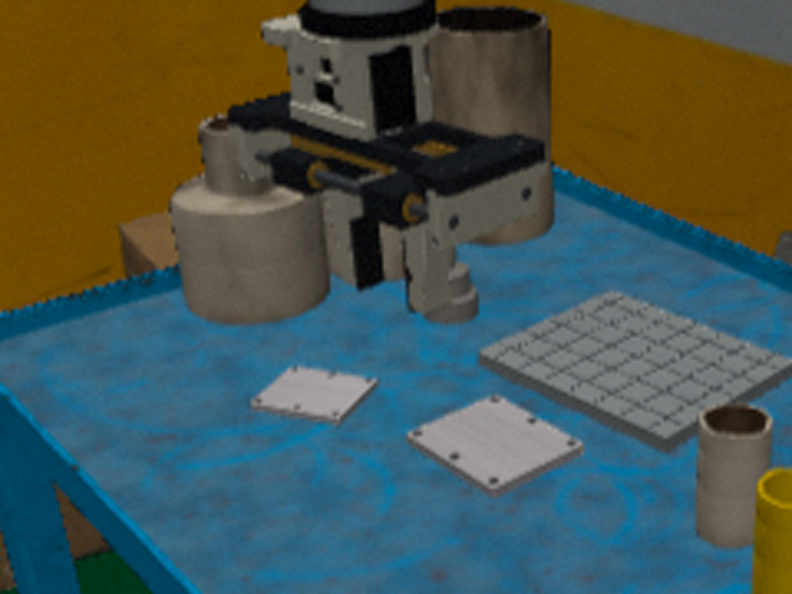

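The fingers are plain blocks about 19 mm deep and the near edge of the cover is clear. The cover is at (495,445) in this crop. I'll tilt the tool back about 12° so the finger fronts face slightly upward, then come down behind the near edge.

{"fn": "carry_out", "kwargs": {
  "plan": [
    [0, 0.003, -0.02, 0.0085, -0.07, -0.015],
    [0, 0.003, -0.03, 0.0085, -0.07, -0.015],
    [0, 0.002, -0.03, 0.0085, -0.07, 0],
    [0, 0, -0.025, 0, 0, 0],
    [0, 0, -0.015, 0, 0, 0],
    [0, 0, -0.005, 0, 0, 0],
    [0, 0, 0, 0, 0, 0]
  ]
}}

```text
time_s: 2.4
tcp_pos: [0.4501, 0.0481, 0.0379]
eef_rot: [-179.9, -12.0, 6.3]
contact_force: [0.6, 0.4, 0.1]
gripper_width: 0.044
```

```bash
python3 - <<'E'
from h import *
im=r.capture("scene")[:,:,::-1]; s=r.get_state(); print(s['tcp_pos'],s['eef_rot'],s['contact_force'],s['joints'])
from scipy.spatial.transform import Rotation as Ro
print(Ro.from_euler('xyz',s['eef_rot'],degrees=True).as_matrix().round(3))
cv2.imwrite('pics/s2c.png',cv2.resize(im[110:270,150:390],None,fx=3.3,fy=3.3,interpolation=cv2.INTER_CUBIC))
E
```

```text
[0.45012735 0.04808191 0.03823116] [-179.92570058  -12.0499149     6.28632987] [ 0.83572733 -0.05186852 -0.50716893] [ 34.60211995   6.33370524 -58.15899711  21.02095782 -15.83517989
  41.92803981]
[[ 0.972  0.11   0.207]
 [ 0.107 -0.994  0.024]
 [ 0.209 -0.001 -0.978]]
```

View pics/s2c.png

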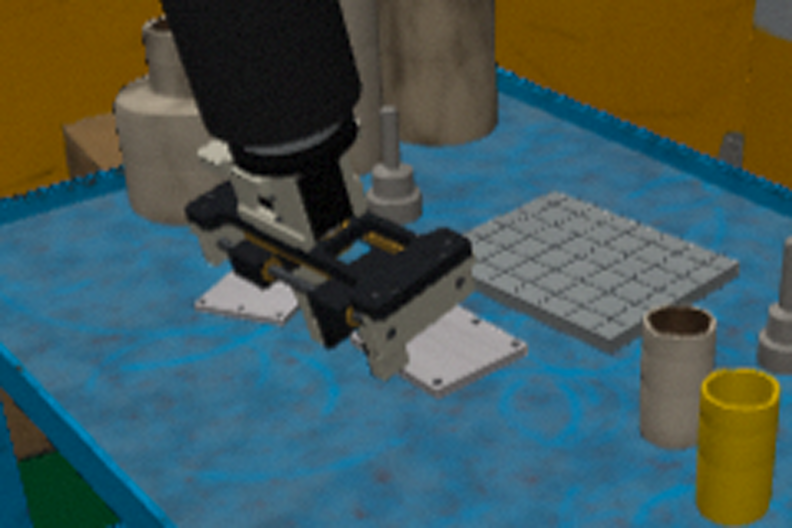

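Joint 3 is at -58.16°, almost at its limit, so this retracted tilted pose is marginal. I'll take most of the tilt out, push the cover forward upright, and tilt again farther out.

{"fn": "carry_out", "kwargs": {
  "plan": [
    [0.006, 0.001, 0, -0.007, 0.06, 0],
    [0.003, 0, 0, -0.007, 0.06, 0.0],
    [0, 0.002, 0, -0.007, 0.06, 0.01],
    [0, 0, 0, 0, 0, 0]
  ]
}}

```text
time_s: 2.78
tcp_pos: [0.4485, 0.0463, 0.0369]
eef_rot: [179.8, -0.8, 7.1]
contact_force: [2.0, 0.6, 0.4]
gripper_width: 0.0441
```

```bash
python3 - <<'E'
from h import *
s=r.get_state(); print(s['tcp_pos'],s['eef_rot'],s['contact_force'],s['joints'])
E
```

```text
[0.44846896 0.04630081 0.0369478 ] [179.84089511  -0.78877578   7.08965763] [2.00944331 0.64601455 0.36670561] [ 31.50585765  12.06834299 -41.65783483   0.80851217 -35.62404717
  64.92816713]
```

{"fn": "carry_out", "kwargs": {
  "plan": [
    [0, 0.005, -0.015, 0, 0, 0],
    [0, 0.001, -0.01, 0, 0, 0],
    [0, 0, -0.006, 0, 0, 0],
    [0.01, 0.001, 0, 0, 0, 0],
    [0.01, 0.001, 0, 0, 0, 0],
    [0.01, 0.001, 0, 0, 0, 0],
    [0.01, 0.001, 0, 0, 0, 0],
    [0.01, 0.001, 0, 0, 0, 0]
  ]
}}

```text
time_s: 3.45
tcp_pos: [0.4981, 0.0558, 0.0078]
eef_rot: [179.9, -0.8, 6.9]
contact_force: [-1.4, 0.1, -1.1]
gripper_width: 0.0437
```

```bash
python3 - <<'E'
from h import *
s=r.get_state(); print(s['tcp_pos'],s['eef_rot'],s['contact_force'],s['joints'])
im=r.capture("top")[:,:,::-1]
cv2.imwrite('pics/t3.png',cv2.resize(im[120:300,190:430],None,fx=3.3,fy=3.3,interpolation=cv2.INTER_CUBIC))
E
```

```text
[0.49811483 0.05582051 0.007783  ] [179.8836486   -0.83616359   6.93163384] [-1.38756037  0.11957697 -1.08979385] [ 29.23765481  18.8872816  -36.96566316   0.77167007 -33.4200016
  67.05174487]
```

View pics/t3.png

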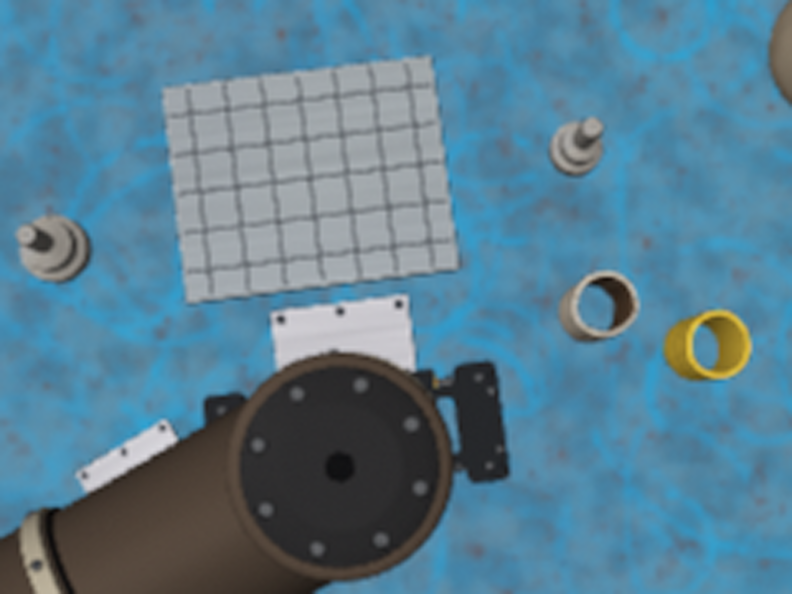

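The cover is now square to the plate with a gap of about 16 mm. I'll tilt back again here and watch joint 3.

{"fn": "carry_out", "kwargs": {
  "plan": [
    [0, 0, 0, 0.0085, -0.07, 0],
    [0, 0, 0, 0.0085, -0.07, 0],
    [0, 0, -0.002, 0.0085, -0.07, 0],
    [0, 0, -0.002, 0, 0, 0]
  ]
}}

```text
time_s: 3.83
tcp_pos: [0.5137, 0.0496, 0.0102]
eef_rot: [179.1, -11.6, 6.9]
contact_force: [-1.2, -2.2, -0.1]
gripper_width: 0.0436
```

```bash
python3 - <<'E'
from h import *
s=r.get_state(); print(s['tcp_pos'],s['eef_rot'],s['contact_force'],s['joints'])
E
```

```text
[0.51369071 0.04963811 0.01024208] [179.11386352 -11.62661772   6.88666912] [-1.1926739  -2.15277641 -0.14305463] [ 29.46377943  14.9748799  -52.84267903  24.30011776 -12.86768072
  44.05436837]
```

{"fn": "carry_out", "kwargs": {
  "plan": [
    [-0.005, 0.002, 0, 0, 0, 0],
    [-0.001, 0.006, -0.003, 0, 0, 0],
    [0, 0.002, -0.003, 0, 0, 0],
    [0, 0, 0, 0, 0, 0]
  ]
}}

```text
time_s: 4.17
tcp_pos: [0.5099, 0.0588, 0.0052]
eef_rot: [179.1, -11.7, 6.8]
contact_force: [0.7, 0.4, -0.0]
gripper_width: 0.0438
```

```bash
python3 - <<'E'
from h import *
s=r.get_state(); print(s['tcp_pos'],s['eef_rot'],s['contact_force'],s['joints'])
for n in("scene","top"):
    im=r.capture(n)[:,:,::-1]
    cv2.imwrite(f'pics/{n}4.png',cv2.resize(im[120:260,200:380],None,fx=4.2,fy=4.2,interpolation=cv2.INTER_CUBIC))
E
```

```text
[0.50994055 0.05883105 0.00517536] [179.12872262 -11.7255335    6.75020999] [ 0.71342722  0.40131185 -0.02681123] [ 29.50036093  15.12897387 -55.36058372  30.7127022  -10.44632015
  37.35521743]
```

View pics/scene4.png

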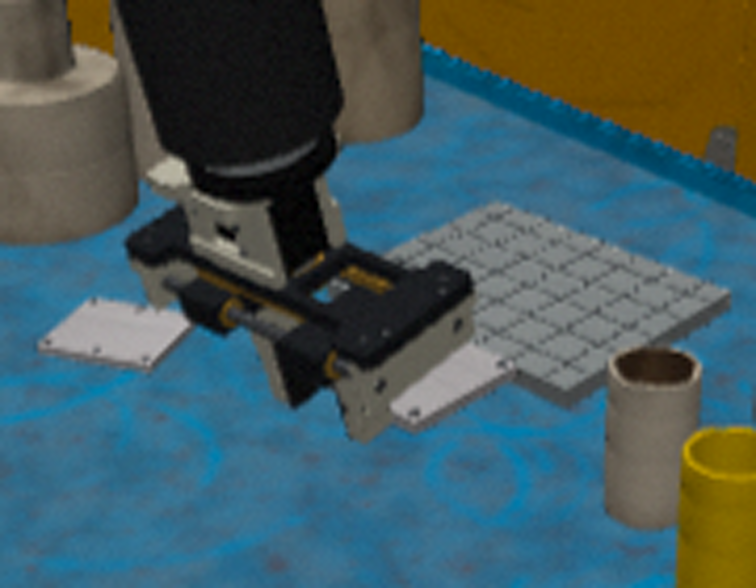

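View pics/top4.png

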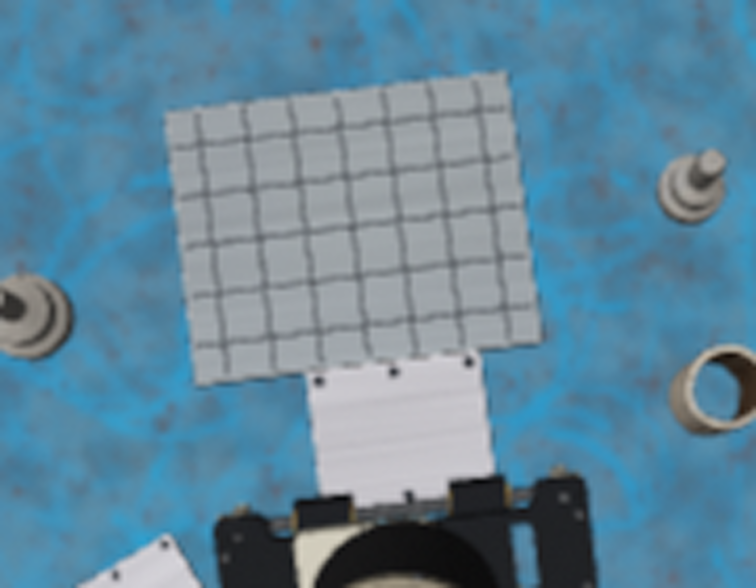

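The cover's far edge is against the plate's near side, with the contact line at about (395,365) in the top crop. The fingers are just behind edge a. I'll press gently against the plate, then lift while still pressing.

{"fn": "carry_out", "kwargs": {
  "plan": [
    [0.004, 0.0005, -0.001, 0, 0, 0],
    [0.004, 0.0005, 0, 0, 0, 0],
    [0.003, 0.0005, 0, 0, 0, 0]
  ]
}}

```text
time_s: 4.52
tcp_pos: [0.5138, 0.056, 0.0023]
eef_rot: [178.8, -11.1, 6.8]
contact_force: [-25.1, 9.1, 19.5]
gripper_width: 0.0437
```

```bash
python3 - <<'E'
from h import *
s=r.get_state(); print(s['tcp_pos'],s['eef_rot'],s['contact_force'],s['joints'])
E
```

```text
[0.51382834 0.05600897 0.00225467] [178.80815988 -11.12950591   6.8448757 ] [-25.09703958   9.12883922  19.49925771] [ 29.71582896  16.01428994 -53.60251255  27.28460429 -11.85449571
  40.692746  ]
```

{"fn": "carry_out", "kwargs": {
  "plan": [
    [0.001, 0, 0.003, 0, 0, 0],
    [0.002, 0, 0.004, 0, 0, 0],
    [0.002, 0, 0.004, 0, 0, 0]
  ]
}}

```text
time_s: 4.77
tcp_pos: [0.5137, 0.0539, 0.0106]
eef_rot: [178.6, -10.5, 6.9]
contact_force: [-9.9, 4.5, -0.1]
gripper_width: 0.0443
```

```bash
python3 - <<'E'
from h import *
s=r.get_state(); print(s['tcp_pos'],s['eef_rot'],s['contact_force'],s['joints'])
im=r.capture("scene")[:,:,::-1]
cv2.imwrite(f'pics/s5.png',cv2.resize(im[140:260,200:360],None,fx=4.8,fy=4.8,interpolation=cv2.INTER_CUBIC))
E
```

```text
[0.51374867 0.0538993  0.01055379] [178.6149111  -10.54078818   6.94868627] [-9.90438284  4.49901164 -0.14398397] [ 30.65857271  15.45084946 -50.68308186  20.68245919 -15.71629241
  46.62897675]
```

View pics/s5.png

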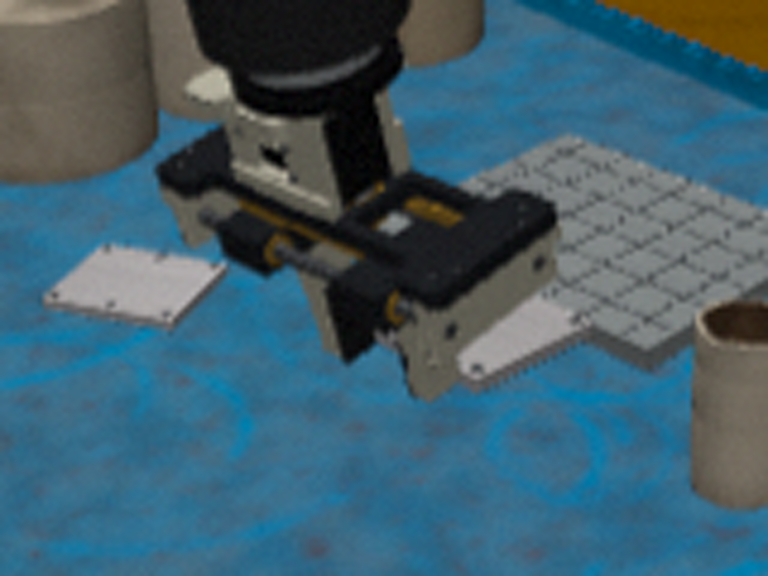

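{"fn": "carry_out", "kwargs": {
  "plan": [
    [0.002, 0.001, 0.005, 0, 0, 0],
    [0.002, 0.001, 0.005, 0, 0, 0],
    [0.003, 0.001, 0.005, 0, 0, 0]
  ]
}}

```text
time_s: 5.07
tcp_pos: [0.5149, 0.0538, 0.0229]
eef_rot: [178.4, -9.8, 6.9]
contact_force: [-10.6, 0.6, -0.7]
gripper_width: 0.0438
```

```bash
python3 - <<'E'
from h import *
s=r.get_state(); print(s['tcp_pos'],s['eef_rot'],s['contact_force'],s['joints'])
im=r.capture("scene")[:,:,::-1]
cv2.imwrite(f'pics/s6.png',cv2.resize(im[140:260,200:360],None,fx=4.8,fy=4.8,interpolation=cv2.INTER_CUBIC))
E
```

```text
[0.51491552 0.05378857 0.02294878] [178.37788935  -9.76303939   6.88012393] [-10.56668953   0.59514927  -0.72011687] [ 31.16483127  14.60237028 -47.64635635  16.03778375 -20.22640025
  50.87711276]
```

View pics/s6.png

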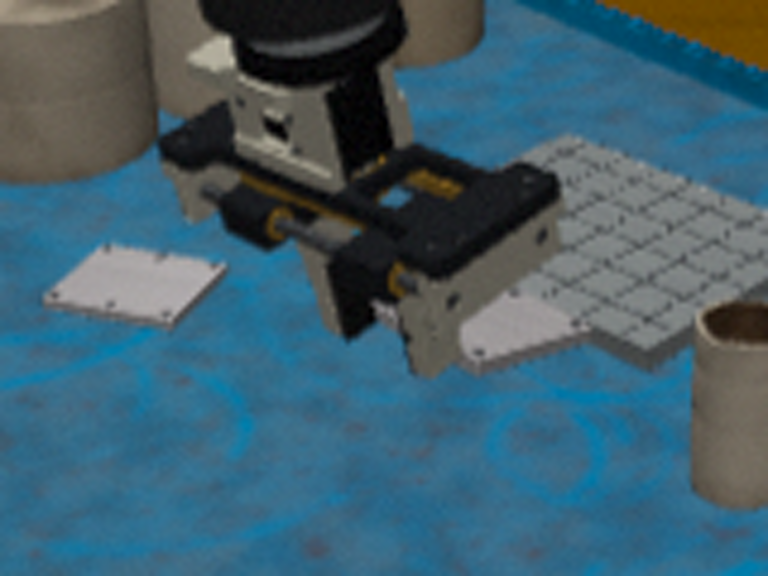

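The near edge is following the fingers up; the near-right corner rose from (475,375) to (478,365). I'll keep going.

{"fn": "carry_out", "kwargs": {
  "plan": [
    [0.003, 0.001, 0.005, 0, 0, 0],
    [0.003, 0.001, 0.005, 0, 0, 0],
    [0.003, 0.001, 0.005, 0, 0, 0],
    [0.004, 0.001, 0.005, 0, 0, 0]
  ]
}}

```text
time_s: 5.45
tcp_pos: [0.5191, 0.0541, 0.0398]
eef_rot: [178.1, -8.6, 6.8]
contact_force: [-11.3, 1.6, 2.2]
gripper_width: 0.0436
```

```bash
python3 - <<'E'
from h import *
s=r.get_state(); print(s['tcp_pos'],s['eef_rot'],s['contact_force'],s['joints'])
im=r.capture("scene")[:,:,::-1]
cv2.imwrite(f'pics/s7.png',cv2.resize(im[140:260,200:360],None,fx=4.8,fy=4.8,interpolation=cv2.INTER_CUBIC))
E
```

```text
[0.51908329 0.05409792 0.03980385] [178.14651658  -8.6390002    6.75035567] [-11.29896108   1.62232004   2.22183552] [ 31.13466459  13.76207582 -43.82386231  12.12806286 -25.79983546
  54.8522847 ]
```

View pics/s7.png

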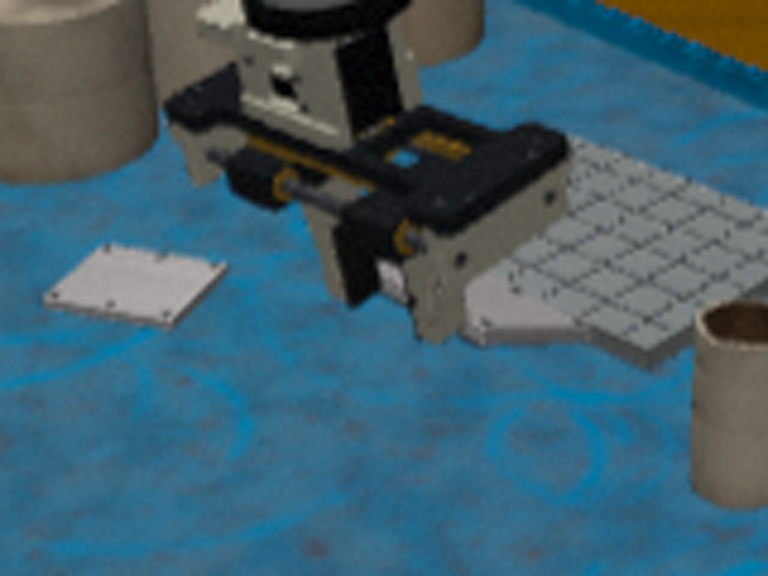

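{"fn": "carry_out", "kwargs": {
  "plan": [
    [0.005, 0.001, 0.006, 0, 0, 0],
    [0.005, 0.001, 0.006, 0, 0, 0],
    [0.005, 0.001, 0.006, 0, 0, 0],
    [0.006, 0.001, 0.005, 0, 0, 0]
  ]
}}

```text
time_s: 5.83
tcp_pos: [0.5295, 0.0552, 0.06]
eef_rot: [178.0, -7.4, 6.6]
contact_force: [-15.1, 2.1, 10.1]
gripper_width: 0.0439
```

```bash
python3 - <<'E'
from h import *
s=r.get_state(); print(s['tcp_pos'],s['eef_rot'],s['contact_force'],s['joints'])
im=r.capture("scene")[:,:,::-1]
cv2.imwrite(f'pics/s8.png',cv2.resize(im[130:250,210:370],None,fx=4.8,fy=4.8,interpolation=cv2.INTER_CUBIC))
E
```

```text
[0.52953858 0.05523694 0.05998998] [178.03380474  -7.35178767   6.61676436] [-15.09917511   2.14900854  10.11928103] [ 30.45899155  13.38287581 -39.10213726   9.04569997 -31.89724791
  58.58119158]
```

View pics/s8.png

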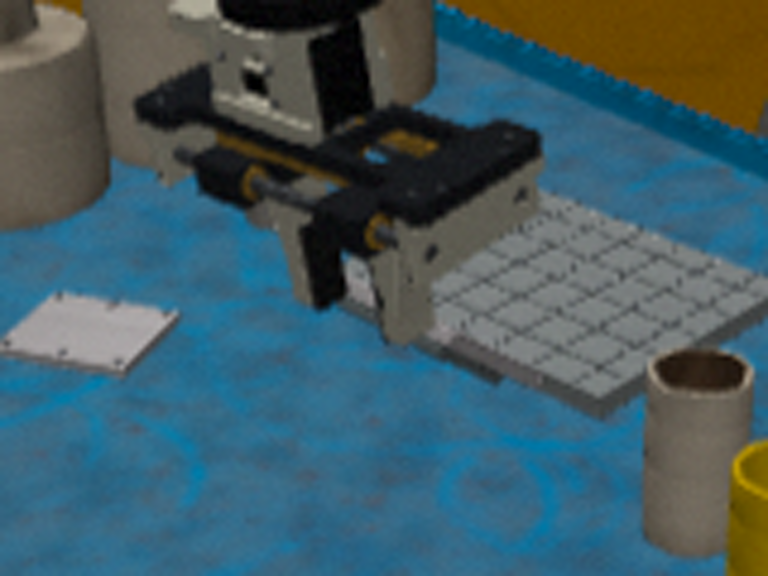

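{"fn": "carry_out", "kwargs": {
  "plan": [
    [0.005, 0.001, 0.007, 0, 0, 0],
    [0.006, 0.001, 0.006, 0, 0, 0],
    [0.007, 0.001, 0.005, 0, 0, 0],
    [0.007, 0.001, 0.004, 0, 0, 0]
  ]
}}

```text
time_s: 6.22
tcp_pos: [0.5534, 0.0599, 0.0834]
eef_rot: [178.2, -7.0, 6.6]
contact_force: [-0.5, -0.6, -0.4]
gripper_width: 0.0438
```

```bash
python3 - <<'E'
from h import *
s=r.get_state(); print(s['tcp_pos'],s['eef_rot'],s['contact_force'],s['joints'])
for n in ("scene","top"):
  im=r.capture(n)[:,:,::-1]
  cv2.imwrite(f'pics/{n}9.png',cv2.resize(im[130:250,210:370],None,fx=4.8,fy=4.8,interpolation=cv2.INTER_CUBIC))
E
```

```text
[0.55344447 0.05990085 0.08335639] [178.16899653  -6.96622261   6.60561802] [-0.48486931 -0.6151049  -0.40255181] [ 29.35717327  13.70332496 -33.70369578   7.27261685 -37.09208313
  61.54350217]
```

View pics/scene9.png

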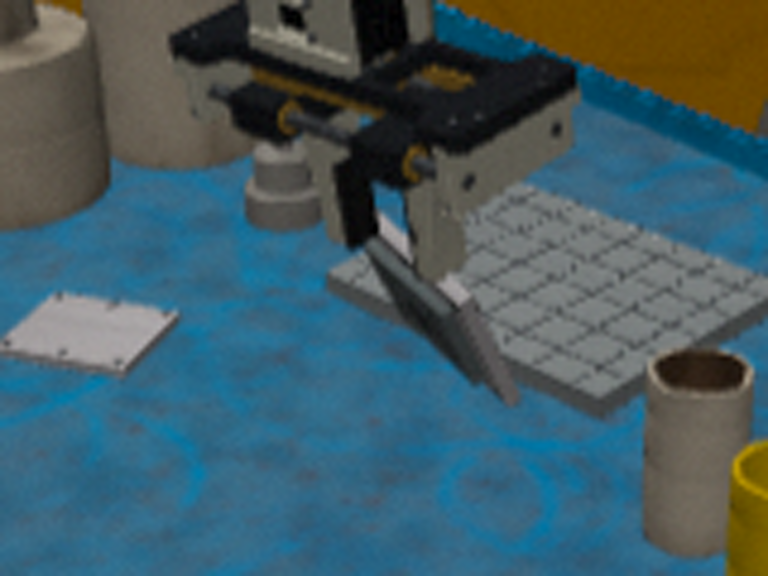

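View pics/top9.png

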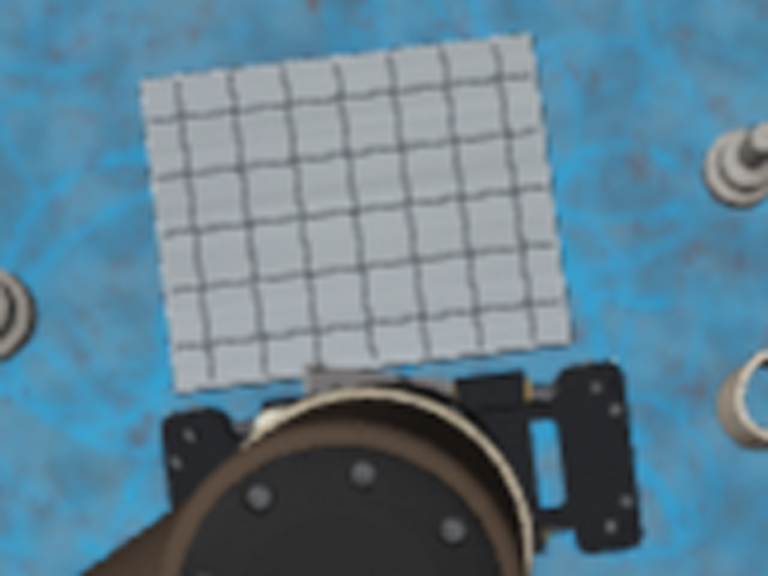

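```bash
python3 - <<'E'
from h import *
im=r.capture("scene")[:,:,::-1]
s=r.get_state(); print(s['tcp_pos'],s['eef_rot'],s['contact_force'])
cv2.imwrite(f'pics/s10.png',cv2.resize(im[150:230,250:350],None,fx=8,fy=7.4,interpolation=cv2.INTER_CUBIC))
print(proj('scene',s['tcp_pos']))
E
```

```text
[0.55409723 0.06025173 0.0829577 ] [178.19640217  -7.06657766   6.57381065] [-0.09163146  0.22508507 -0.31721168]
[[292.72984378 182.41084541]]
```

View pics/s10.png

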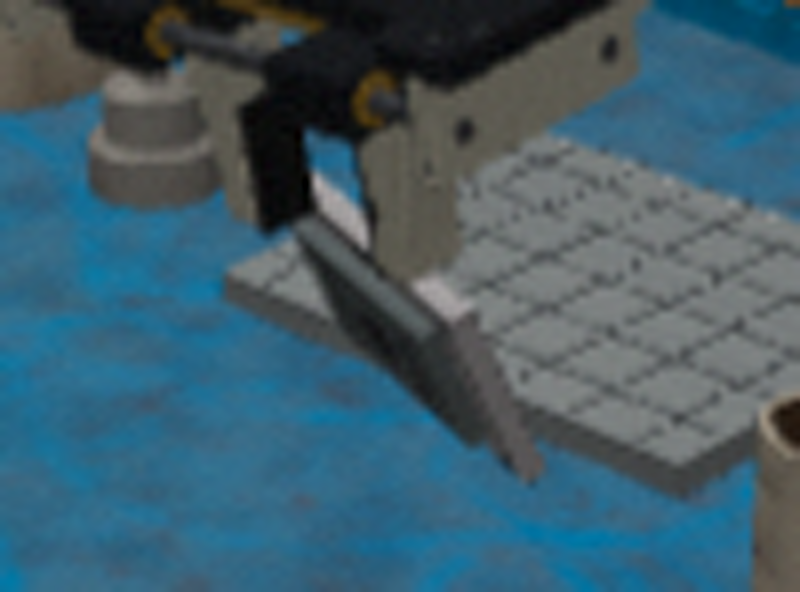

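The cover now stands nearly upright on edge b at the plate's near side. Its bottom corner is at about (535,470) in the crop, the boss faces the robot, and the fingertips rest on the flange rim above the boss. Next I'll push it on over.

{"fn": "carry_out", "kwargs": {
  "plan": [
    [0.008, 0.001, 0, 0, 0, 0],
    [0.008, 0.001, 0, 0, 0, 0],
    [0.008, 0.001, 0, 0, 0, 0]
  ]
}}

```text
time_s: 6.62
tcp_pos: [0.5751, 0.0575, 0.0845]
eef_rot: [177.7, -6.6, 6.6]
contact_force: [-7.2, -15.4, 24.6]
gripper_width: 0.0439
```

```bash
python3 - <<'E'
from h import *
print(ray('scene',[316.9,213.5],0.0), ray('top',[0,0],0)*0)
im=r.capture("scene")[:,:,::-1]
s=r.get_state(); print(s['tcp_pos'],s['eef_rot'],s['contact_force'])
cv2.imwrite(f'pics/s11.png',cv2.resize(im[130:240,250:380],None,fx=6,fy=5.4,interpolation=cv2.INTER_CUBIC))
E
```

```text
[[0.59476439 0.02188772 0.        ]] [[0. 0. 0.]]
[0.57682908 0.05748562 0.08493134] [177.68925663  -6.66661321   6.63136064] [ -4.06472152 -15.36750495  23.24327805]
```

View pics/s11.png

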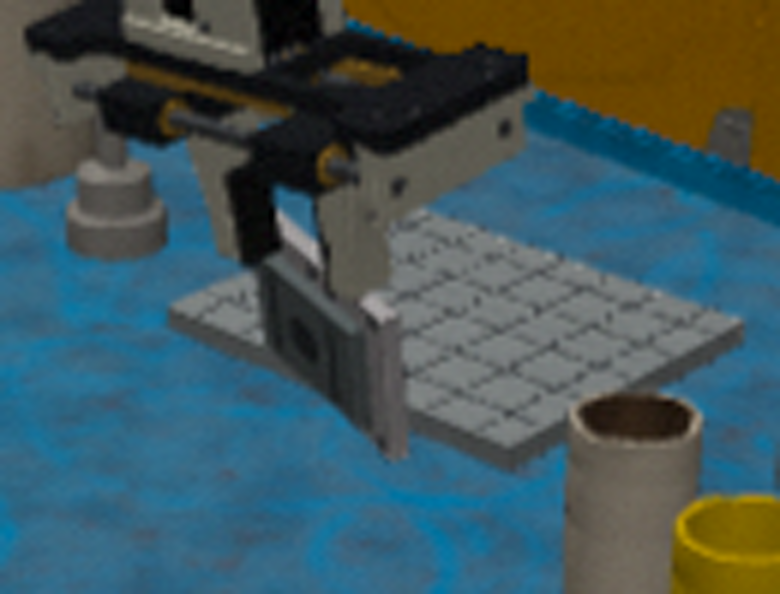

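{"fn": "carry_out", "kwargs": {
  "plan": [
    [0.001, 0.002, 0.006, 0, 0, 0],
    [0.001, 0.002, 0.002, 0, 0, 0]
  ]
}}

```text
time_s: 6.83
tcp_pos: [0.5795, 0.0596, 0.0931]
eef_rot: [177.6, -6.6, 6.5]
contact_force: [1.0, -0.4, -0.1]
gripper_width: 0.0436
```

```bash
python3 - <<'E'
from h import *
im=r.capture("scene")[:,:,::-1]
s=r.get_state(); print(s['tcp_pos'],s['eef_rot'],s['contact_force'])
cv2.imwrite(f'pics/s12.png',cv2.resize(im[130:240,250:380],None,fx=6,fy=5.4,interpolation=cv2.INTER_CUBIC))
im=r.capture("top")[:,:,::-1]
cv2.imwrite(f'pics/t12.png',cv2.resize(im[130:250,210:370],None,fx=4.8,fy=4.8,interpolation=cv2.INTER_CUBIC))
print(r.get_state()['contact_force'])
E
```

```text
[0.57961857 0.0601796  0.09296245] [177.62855463  -6.63417686   6.5505594 ] [ 1.06516573  0.27974906 -0.03207923]
[-0.80666995  0.68568864 -0.34727518]
```

View pics/s12.png

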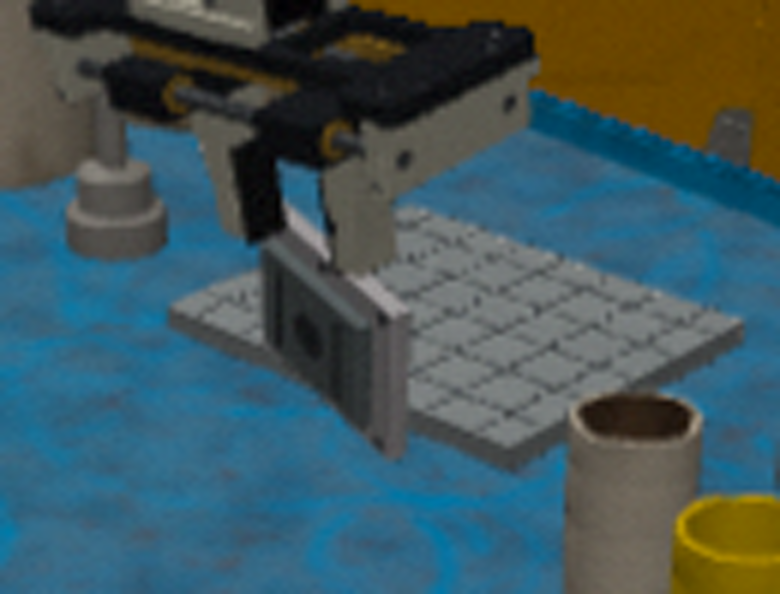

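View pics/t12.png

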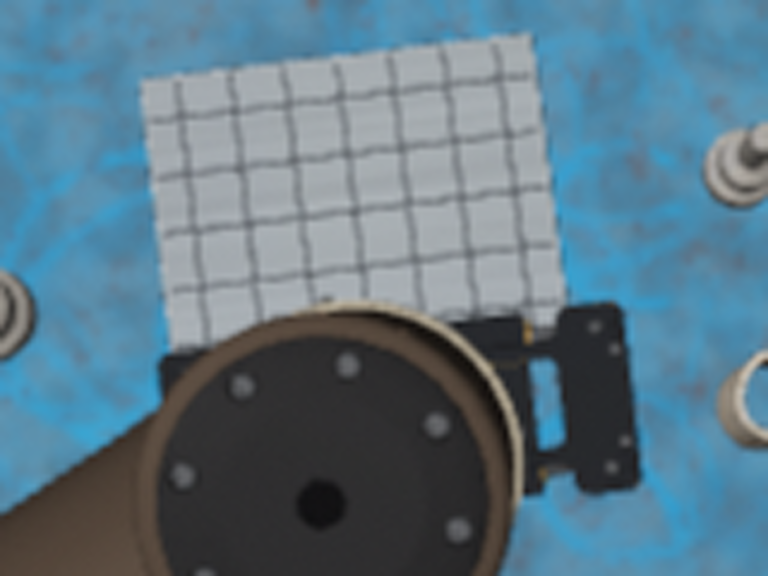

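The cover is standing upright by itself. The fingertips are just above its top edge at z ≈ 0.093 and feel no force. I'll lift clear, back off and come down behind the boss, so I can push on the boss face at about 60 mm height.

{"fn": "carry_out", "kwargs": {
  "plan": [
    [-0.001, 0, 0.006, 0, 0, 0],
    [-0.016, -0.001, 0.002, 0, 0, 0],
    [-0.006, 0.001, -0.008, 0, 0, 0],
    [0, 0, -0.015, 0, 0, 0],
    [0, 0, -0.008, 0, 0, 0],
    [0, 0, 0, 0, 0, 0]
  ]
}}

```text
time_s: 7.43
tcp_pos: [0.5556, 0.0628, 0.0676]
eef_rot: [177.8, -6.7, 6.7]
contact_force: [-1.1, 0.3, -1.3]
gripper_width: 0.0437
```

```bash
python3 - <<'E'
from h import *
im=r.capture("scene")[:,:,::-1]
s=r.get_state(); print(s['tcp_pos'],s['eef_rot'],s['contact_force'])
d=s['tcp_pos'][:2]-[.6854,.0919]; c,q=np.cos(np.radians(7)),np.sin(np.radians(7)); print(c*d[0]+q*d[1],-q*d[0]+c*d[1])
cv2.imwrite(f'pics/s13.png',cv2.resize(im[130:240,250:380],None,fx=6,fy=5.4,interpolation=cv2.INTER_CUBIC))
E
```

```text
[0.55578696 0.06278623 0.06813752] [177.75033985  -6.70220123   6.69169004] [-0.85299402 -0.65560799 -0.04636905]
-0.1321949982455927 -0.013100902741511392
```

View pics/s13.png

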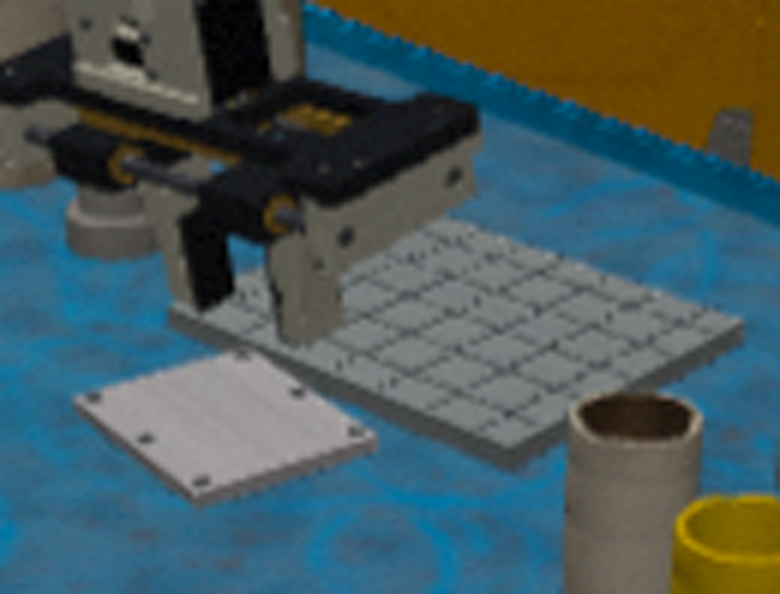

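The cover fell back sealing face up when unsupported; its face is at about (230,420) in this crop, in front of the plate. There is plenty of time, so I'll repeat the lift. This time I'll keep the fingertips lower once it is past 45° and push it over in one go.

```bash
python3 - <<'E'
from h import *
P=np.array([[75,400],[240,350],[378,440],[200,495]])/[6,5.4]+[250,130]
X=ray('scene',P,0.016); 
d=X[:,:2]-[.6854,.0919]; c,q=np.cos(np.radians(7)),np.sin(np.radians(7)); print(X.round(4)); print(np.c_[c*d[:,0]+q*d[:,1],-q*d[:,0]+c*d[:,1]].round(4))
print(X.mean(0))
E
```

```text
[[0.5063 0.1218 0.016 ]
 [0.5852 0.1153 0.016 ]
 [0.5768 0.015  0.016 ]
 [0.4975 0.0249 0.016 ]]
[[-0.1741  0.0515]
 [-0.0966  0.0355]
 [-0.1172 -0.0631]
 [-0.1947 -0.0436]]
[0.54144289 0.0692634  0.016     ]
```

{"fn": "carry_out", "kwargs": {
  "plan": [
    [-0.02, 0.001, 0, 0.012, 0.058, 0],
    [-0.02, 0.001, 0, 0.012, 0.058, 0.004],
    [-0.02, 0.001, -0.005, 0, 0, 0],
    [-0.018, 0.001, -0.01, 0, 0, 0],
    [0, 0, -0.015, 0, 0, 0],
    [0, 0, -0.015, 0, 0, 0],
    [0, 0, -0.01, 0, 0, 0],
    [0, 0, 0, 0, 0, 0]
  ]
}}

```text
time_s: 8.15
tcp_pos: [0.4785, 0.0701, 0.0142]
eef_rot: [-179.8, -0.2, 7.0]
contact_force: [-1.0, 0.3, -0.3]
gripper_width: 0.0433
```

```bash
python3 - <<'E'
from h import *
s=r.get_state(); print(s['tcp_pos'],s['eef_rot'],s['contact_force'],s['joints'])
E
```

```text
[0.47847628 0.07008513 0.01419693] [-179.84257349   -0.23808557    6.99180542] [-1.00179583  0.27580694 -0.32379478] [ 31.66323861  17.23680868 -38.0316352   -0.07721024 -34.44951639
  65.39245588]
```

{"fn": "carry_out", "kwargs": {
  "plan": [
    [0, 0, -0.006, 0, 0, 0],
    [0.008, 0.001, 0, 0, 0, 0],
    [0.008, 0.001, 0, 0, 0, 0],
    [0.008, 0.001, 0, 0, 0, 0],
    [0.006, 0.001, 0, 0, 0, 0],
    [0.004, 0.001, 0, 0, 0, 0],
    [0.003, 0.0, 0, 0, 0, 0]
  ]
}}

```text
time_s: 8.73
tcp_pos: [0.5101, 0.073, 0.008]
eef_rot: [180.0, 0.8, 6.8]
contact_force: [-14.1, 6.6, 8.2]
gripper_width: 0.0437
```

```bash
python3 - <<'E'
from h import *
s=r.get_state(); print(s['tcp_pos'],s['eef_rot'],s['contact_force'],s['joints'])
for n in ("scene","top"):
  im=r.capture(n)[:,:,::-1]
  cv2.imwrite(f'pics/{n}14.png',cv2.resize(im[130:250,210:370],None,fx=4.8,fy=4.8,interpolation=cv2.INTER_CUBIC))
E
```

```text
[0.51014864 0.0730304  0.00802935] [179.9809803    0.82479058   6.81391669] [-14.11855022   6.60617395   8.16303221] [ 29.75569136  20.67914184 -33.22630186  -0.50671471 -36.8626038
  67.46581106]
```

View pics/scene14.png

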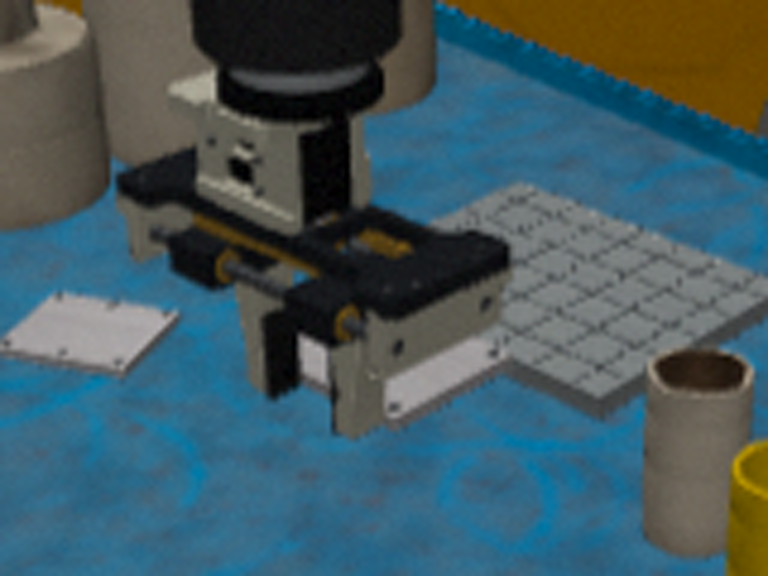

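View pics/top14.png

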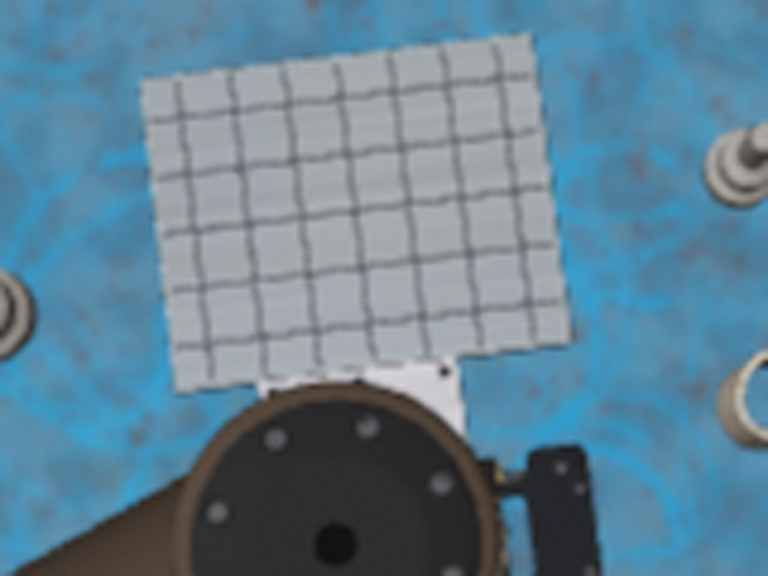

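The cover is square against the plate again. I'll back off slightly, tilt about 9° and re-press low.

{"fn": "carry_out", "kwargs": {
  "plan": [
    [-0.006, -0.001, 0, 0, 0, 0],
    [-0.003, 0, 0, 0.0095, -0.078, 0],
    [-0.003, 0, -0.001, 0.0095, -0.078, 0],
    [0, 0, -0.002, 0, 0, 0],
    [0, 0, 0, 0, 0, 0]
  ]
}}

```text
time_s: 9.25
tcp_pos: [0.4997, 0.073, 0.0054]
eef_rot: [-179.8, -8.6, 6.8]
contact_force: [0.4, -0.2, 0.7]
gripper_width: 0.0438
```

```bash
python3 - <<'E'
from h import *
s=r.get_state(); print(s['tcp_pos'],s['eef_rot'],s['contact_force'],s['joints'])
E
```

```text
[0.49965281 0.07297092 0.00544064] [-179.84114486   -8.58009627    6.81208394] [ 0.40643578 -0.18056504  0.73956543] [ 33.1659537   16.03098014 -47.33888513  11.17706875 -19.19862585
  53.33646109]
```

{"fn": "carry_out", "kwargs": {
  "plan": [
    [0.006, 0.001, 0, 0, 0, 0],
    [0.005, 0.001, 0, 0, 0, 0],
    [0.003, 0, 0, 0, 0, 0],
    [0.002, 0, 0.002, 0, 0, 0],
    [0.002, 0, 0.004, 0, 0, 0],
    [0.002, 0, 0.004, 0, 0, 0],
    [0.002, 0.0005, 0.005, 0, 0, 0],
    [0.002, 0.0005, 0.005, 0, 0, 0]
  ]
}}

```text
time_s: 9.92
tcp_pos: [0.5119, 0.0713, 0.0194]
eef_rot: [179.5, -6.5, 6.6]
contact_force: [-11.1, 6.1, -0.0]
gripper_width: 0.0438
```

```bash
python3 - <<'E'
from h import *
im=r.capture("scene")[:,:,::-1]
s=r.get_state(); print(s['tcp_pos'],s['eef_rot'],s['contact_force'],s['joints'])
cv2.imwrite(f'pics/s15.png',cv2.resize(im[130:250,210:370],None,fx=4.8,fy=4.8,interpolation=cv2.INTER_CUBIC))
E
```

```text
[0.51211721 0.07145861 0.02003617] [179.53627567  -6.47789256   6.63518358] [-14.01012361   5.64485568   1.78457889] [ 32.07252314  16.30114549 -41.72303301   7.17976741 -26.49945567
  58.26223816]
```

View pics/s15.png

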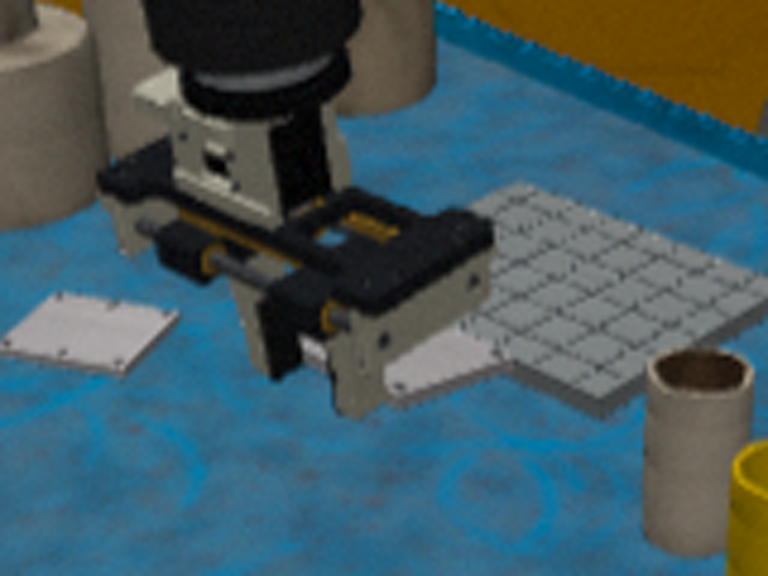

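It is lifting as before. I'll continue the lift.

{"fn": "carry_out", "kwargs": {
  "plan": [
    [0.002, 0.0005, 0.005, 0, 0, 0],
    [0.003, 0.0005, 0.005, 0, 0, 0],
    [0.003, 0.0005, 0.005, 0, 0, 0],
    [0.003, 0.0005, 0.005, 0, 0, 0],
    [0.004, 0.001, 0.005, 0, 0, 0],
    [0.005, 0.001, 0.005, 0, 0, 0],
    [0.005, 0.001, 0.005, 0, 0, 0]
  ]
}}

```text
time_s: 10.55
tcp_pos: [0.5197, 0.0722, 0.0474]
eef_rot: [179.1, -3.6, 6.3]
contact_force: [-18.1, 5.7, 7.2]
gripper_width: 0.0439
```

```bash
python3 - <<'E'
from h import *
im=r.capture("scene")[:,:,::-1]
s=r.get_state(); print(s['tcp_pos'],s['eef_rot'],s['contact_force'],s['joints'])
cv2.imwrite(f'pics/s16.png',cv2.resize(im[130:250,210:370],None,fx=4.8,fy=4.8,interpolation=cv2.INTER_CUBIC))
E
```

```text
[0.52025339 0.07241172 0.04807085] [179.07389378  -3.62469811   6.26762678] [-21.88482231   6.54505131  10.25876745] [ 31.1227358   15.67393352 -35.49836807   4.0234109  -35.99410995
  61.91833352]
```

View pics/s16.png

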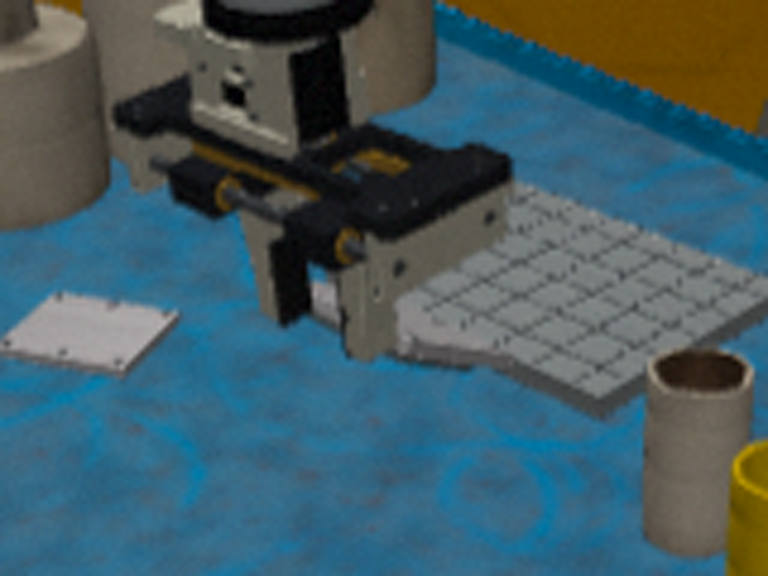

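{"fn": "carry_out", "kwargs": {
  "plan": [
    [0.005, 0.001, 0.006, 0, 0, 0],
    [0.006, 0.001, 0.006, 0, 0, 0],
    [0.006, 0.001, 0.005, 0, 0, 0]
  ]
}}

```text
time_s: 10.85
tcp_pos: [0.5286, 0.0735, 0.0625]
eef_rot: [178.9, -2.3, 6.1]
contact_force: [-17.3, 3.0, 10.7]
gripper_width: 0.044
```

```bash
python3 - <<'E'
from h import *
im=r.capture("scene")[:,:,::-1]
s=r.get_state(); print(s['tcp_pos'],s['eef_rot'],s['contact_force'])
cv2.imwrite(f'pics/s17.png',cv2.resize(im[140:230,250:350],None,fx=7.5,fy=6.6,interpolation=cv2.INTER_CUBIC))
E
```

```text
[0.52949098 0.07377271 0.06343314] [178.92718805  -2.29151656   6.11746652] [-19.69360619   2.99184137  16.48855881]
```

View pics/s17.png

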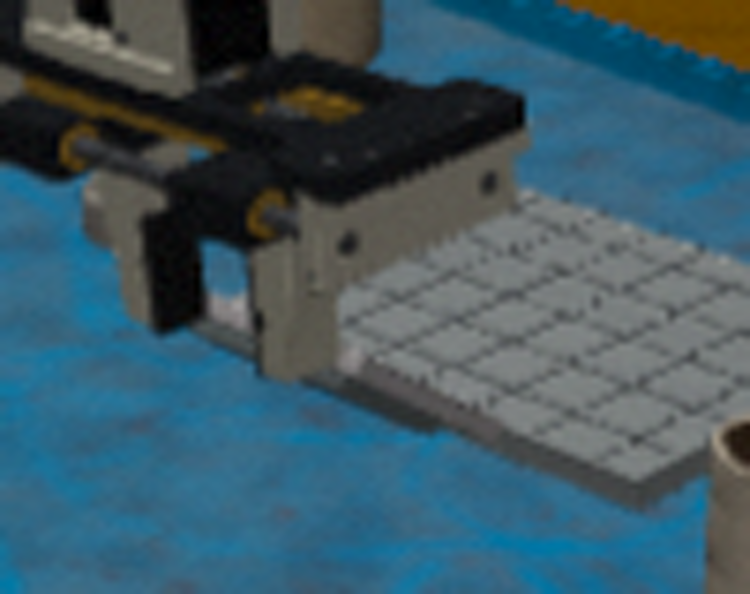

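{"fn": "carry_out", "kwargs": {
  "plan": [
    [0.007, 0.001, 0.003, 0, 0, 0],
    [0.007, 0.001, 0.002, 0, 0, 0],
    [0.007, 0.001, 0.001, 0, 0, 0]
  ]
}}

```text
time_s: 11.15
tcp_pos: [0.5336, 0.0739, 0.0681]
eef_rot: [178.8, -0.2, 5.9]
contact_force: [-37.9, 9.5, 30.2]
gripper_width: 0.0441
```

```bash
python3 - <<'E'
from h import *
im=r.capture("scene")[:,:,::-1]
s=r.get_state(); print(s['tcp_pos'],s['eef_rot'],s['contact_force'])
cv2.imwrite(f'pics/s18.png',cv2.resize(im[140:230,250:350],None,fx=7.5,fy=6.6,interpolation=cv2.INTER_CUBIC))
E
```

```text
[0.53376979 0.07393392 0.06824467] [ 1.78763100e+02 -9.11386528e-02  5.91541472e+00] [-36.67181987   9.28809304  31.70773143]
```

View pics/s18.png

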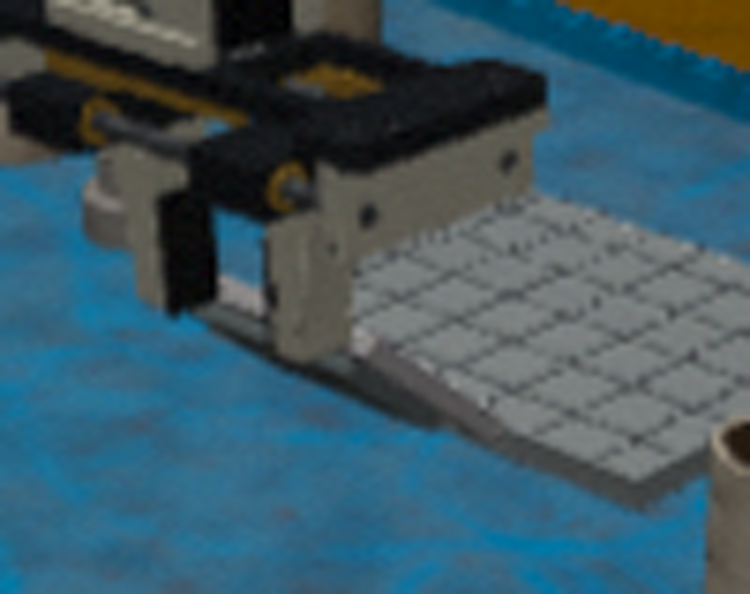

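The fingertips are wedged in the step between the flange rim and the boss side, pushing along the cover (-38, +31 N). I'll move along the arc instead, up and forward, to turn it rather than squeeze it.

{"fn": "carry_out", "kwargs": {
  "plan": [
    [0.003, 0.0005, 0.007, 0, 0, 0],
    [0.005, 0.0005, 0.006, 0, 0, 0],
    [0.006, 0.001, 0.005, 0, 0, 0]
  ]
}}

```text
time_s: 11.45
tcp_pos: [0.5479, 0.0775, 0.0872]
eef_rot: [178.9, 0.3, 5.9]
contact_force: [0.7, 0.4, 0.3]
gripper_width: 0.0437
```

```bash
python3 - <<'E'
from h import *
im=r.capture("scene")[:,:,::-1]
s=r.get_state(); print(s['tcp_pos'],s['eef_rot'],s['contact_force'])
cv2.imwrite(f'pics/s19.png',cv2.resize(im[140:230,250:350],None,fx=7.5,fy=6.6,interpolation=cv2.INTER_CUBIC))
E
```

```text
[0.5502971  0.07811356 0.08844732] [1.78912756e+02 7.72124014e-02 5.95010556e+00] [4.04908762 1.45100795 3.00935726]
```

View pics/s19.png

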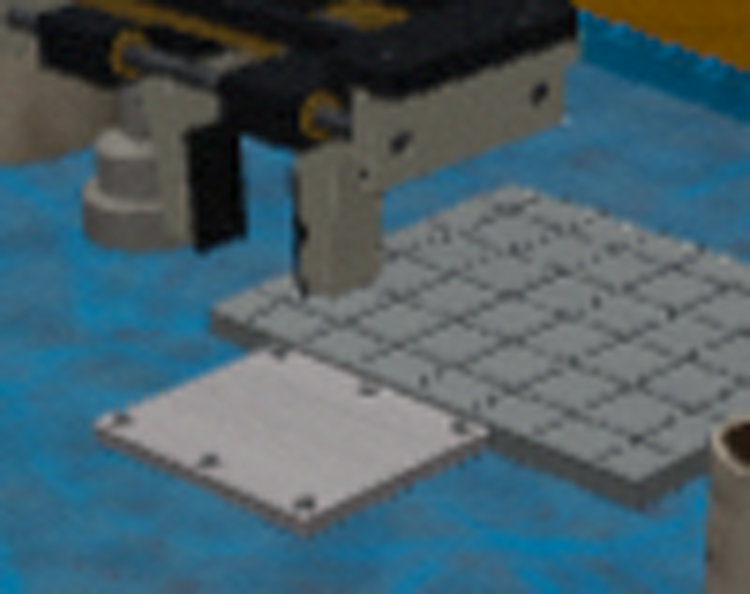

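It slipped off and the cover lies flat against the plate again, square to it with its face at (290,435) in the crop. The spring-back overshoot carried the fingers over the edge. The first run's arc worked, so I'll repeat it with more tilt, lower force and smaller checked steps.

{"fn": "carry_out", "kwargs": {
  "plan": [
    [-0.018, -0.002, 0, 0.006, -0.05, 0.005],
    [-0.018, -0.002, 0, 0.006, -0.05, 0.01],
    [-0.016, -0.002, 0, 0.006, -0.05, 0],
    [-0.002, 0, -0.02, 0.004, -0.035, 0],
    [0, 0, -0.025, 0, 0, 0],
    [0, 0, -0.02, 0, 0, 0],
    [0, 0, -0.012, 0, 0, 0],
    [0, 0, 0, 0, 0, 0]
  ]
}}

```text
time_s: 12.17
tcp_pos: [0.5089, 0.0803, 0.0143]
eef_rot: [179.8, -12.1, 6.8]
contact_force: [-1.0, 2.5, 4.9]
gripper_width: 0.0437
```

```bash
python3 - <<'E'
from h import *
s=r.get_state(); print(s['tcp_pos'],s['eef_rot'],s['contact_force'],s['joints'])
P=np.array([[95,430],[280,348],[488,432],[305,528]])/[7.5,6.6]+[250,140]
X=ray('scene',P,0.016); 
d=X[:,:2]-[.6854,.0919]; c,q=np.cos(np.radians(7)),np.sin(np.radians(7)); print(X.round(4)); print(np.c_[c*d[:,0]+q*d[:,1],-q*d[:,0]+c*d[:,1]].round(4))
print(X.mean(0))
E
```

```text
[0.5088735  0.08026526 0.01428673] [179.77996498 -12.07383983   6.76873258] [-0.95024509  2.51762531  4.94272378] [ 32.83092254  14.27453763 -53.6136174   25.99132742 -12.56653064
  38.98307076]
[[0.5037 0.1172 0.016 ]
 [0.5867 0.1286 0.016 ]
 [0.5987 0.0332 0.016 ]
 [0.5143 0.0197 0.016 ]]
[[-0.1772  0.0472]
 [-0.0935  0.0485]
 [-0.0932 -0.0477]
 [-0.1786 -0.0508]]
[0.55084784 0.07466978 0.016     ]
```

{"fn": "carry_out", "kwargs": {
  "plan": [
    [-0.004, -0.001, 0.012, 0, 0, 0],
    [-0.01, -0.002, 0, -0.008, 0.065, 0],
    [-0.008, -0.002, 0, -0.008, 0.065, 0],
    [-0.002, 0, -0.008, 0, 0, 0],
    [0, 0, -0.008, 0, 0, 0],
    [0, 0, -0.003, 0, 0, 0]
  ]
}}

```text
time_s: 12.67
tcp_pos: [0.4897, 0.0789, 0.0086]
eef_rot: [-179.9, -4.9, 6.8]
contact_force: [0.2, -0.6, -0.5]
gripper_width: 0.0441
```

```bash
python3 - <<'E'
from h import *
s=r.get_state(); print(s['tcp_pos'],s['eef_rot'],s['contact_force'],s['joints'])
im=r.capture("scene")[:,:,::-1]
cv2.imwrite(f'pics/s20.png',cv2.resize(im[140:240,230:350],None,fx=6.5,fy=6,interpolation=cv2.INTER_CUBIC))
E
```

```text
[0.48966999 0.07893847 0.0085908 ] [-179.85383202   -4.90133952    6.75333733] [ 0.1877583  -0.55070215 -0.47935286] [ 33.55390327  16.56995695 -42.61824532   4.66855557 -26.44487729
  59.1043877 ]
```

View pics/s20.png

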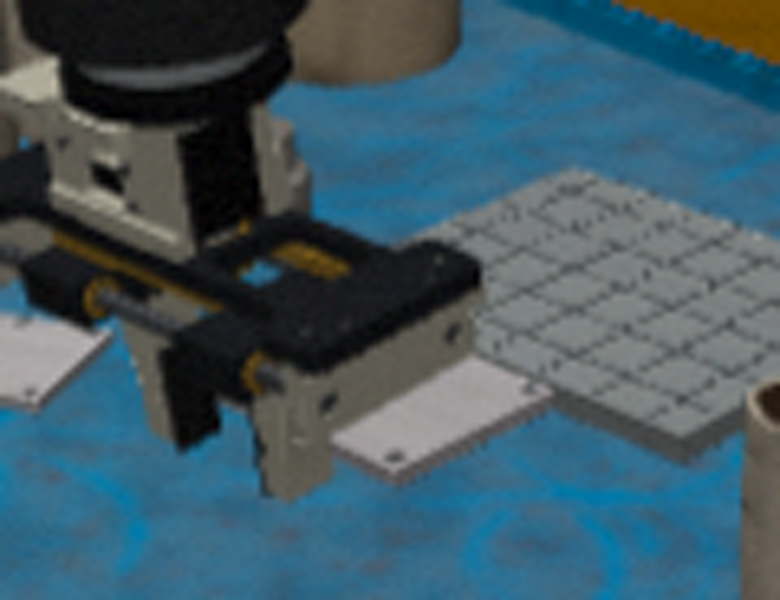

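{"fn": "carry_out", "kwargs": {
  "plan": [
    [0, -0.009, 0, 0.003, -0.03, 0],
    [0.003, 0, -0.002, 0.003, -0.03, 0],
    [0.006, 0.001, -0.001, 0, 0, 0],
    [0.006, 0.001, 0, 0, 0, 0],
    [0.006, 0.001, 0, 0, 0, 0],
    [0.003, 0, 0, 0, 0, 0]
  ]
}}

```text
time_s: 13.22
tcp_pos: [0.5115, 0.0707, 0.0025]
eef_rot: [179.9, -8.2, 6.9]
contact_force: [-5.7, 2.2, 5.3]
gripper_width: 0.0434
```

```bash
python3 - <<'E'
from h import *
s=r.get_state(); print(s['tcp_pos'],s['eef_rot'],s['contact_force'],s['joints'])
E
```

```text
[0.51146544 0.07071954 0.00249593] [179.90204418  -8.20201771   6.92343392] [-5.72426258  2.17987047  5.26123739] [ 32.13727973  17.33891629 -45.44513698  10.4309033  -20.13427396
  55.20367727]
```

{"fn": "carry_out", "kwargs": {
  "plan": [
    [0.002, 0, 0.002, 0, 0, 0],
    [0.002, 0, 0.004, 0, 0, 0],
    [0.002, 0, 0.004, 0, 0, 0],
    [0.002, 0.0005, 0.005, 0, 0, 0],
    [0.002, 0.0005, 0.005, 0, 0, 0],
    [0.002, 0.0005, 0.005, 0, 0, 0],
    [0.003, 0.0005, 0.005, 0, 0, 0]
  ]
}}

```text
time_s: 13.8
tcp_pos: [0.5132, 0.068, 0.0249]
eef_rot: [179.4, -6.2, 6.8]
contact_force: [-11.1, 5.1, 1.2]
gripper_width: 0.0442
```

```bash
python3 - <<'E'
from h import *
s=r.get_state(); print(s['tcp_pos'],s['eef_rot'],s['contact_force'])
im=r.capture("scene")[:,:,::-1]
cv2.imwrite(f'pics/s21.png',cv2.resize(im[140:240,230:350],None,fx=6.5,fy=6,interpolation=cv2.INTER_CUBIC))
E
```

```text
[0.51318047 0.06796401 0.02485015] [179.39325168  -6.24538892   6.81633565] [-11.07677614   5.06577096   1.16388117]
```

View pics/s21.png

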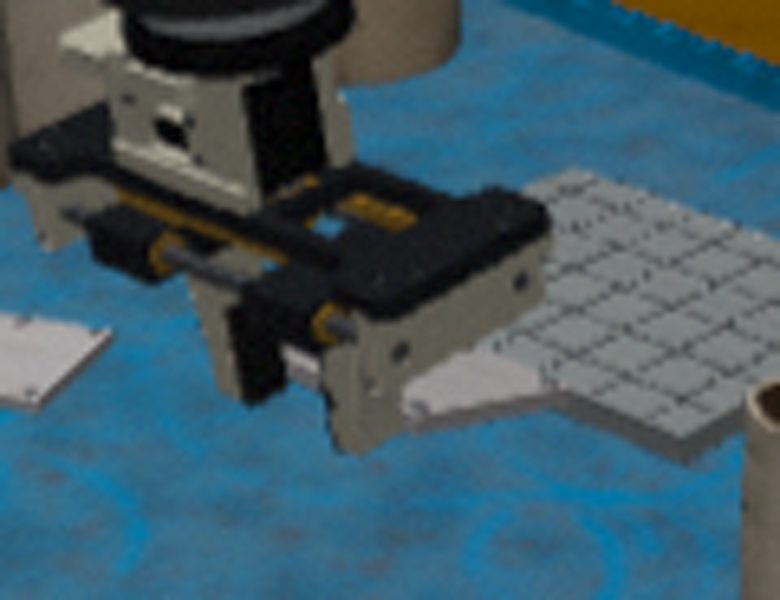

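{"fn": "carry_out", "kwargs": {
  "plan": [
    [0.003, 0.0005, 0.005, 0, 0, 0],
    [0.003, 0.0005, 0.005, 0, 0, 0],
    [0.004, 0.0005, 0.004, 0, 0, 0],
    [0.004, 0.001, 0.004, 0, 0, 0]
  ]
}}

```text
time_s: 14.18
tcp_pos: [0.5173, 0.0684, 0.0394]
eef_rot: [179.2, -4.9, 6.7]
contact_force: [-14.1, 5.4, 4.1]
gripper_width: 0.0438
```

```bash
python3 - <<'E'
from h import *
s=r.get_state(); print(s['tcp_pos'],s['eef_rot'],s['contact_force'])
im=r.capture("scene")[:,:,::-1]
cv2.imwrite(f'pics/s22.png',cv2.resize(im[140:240,230:350],None,fx=6.5,fy=6,interpolation=cv2.INTER_CUBIC))
E
```

```text
[0.51727435 0.06844995 0.0393877 ] [179.20866859  -4.93692993   6.73953416] [-14.07841008   5.41358122   4.05876821]
```

View pics/s22.png

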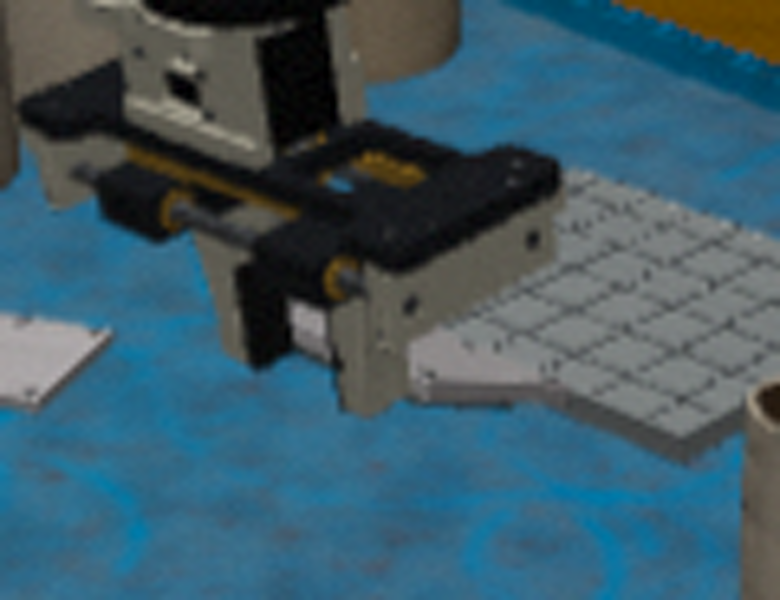

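{"fn": "carry_out", "kwargs": {
  "plan": [
    [0.004, 0.0005, 0.005, 0, 0, 0],
    [0.005, 0.0005, 0.005, 0, 0, 0],
    [0.005, 0.001, 0.005, 0, 0, 0]
  ]
}}

```text
time_s: 14.48
tcp_pos: [0.5229, 0.0692, 0.0517]
eef_rot: [179.1, -3.8, 6.7]
contact_force: [-11.8, 3.4, 6.1]
gripper_width: 0.0441
```

```bash
python3 - <<'E'
from h import *
s=r.get_state(); print(s['tcp_pos'],s['eef_rot'],s['contact_force'])
im=r.capture("scene")[:,:,::-1]
cv2.imwrite(f'pics/s23.png',cv2.resize(im[140:240,230:350],None,fx=6.5,fy=6,interpolation=cv2.INTER_CUBIC))
E
```

```text
[0.52292381 0.06924127 0.05173178] [179.10494334  -3.84499443   6.69098676] [-11.82778182   3.38828588   6.12981277]
```

View pics/s23.png

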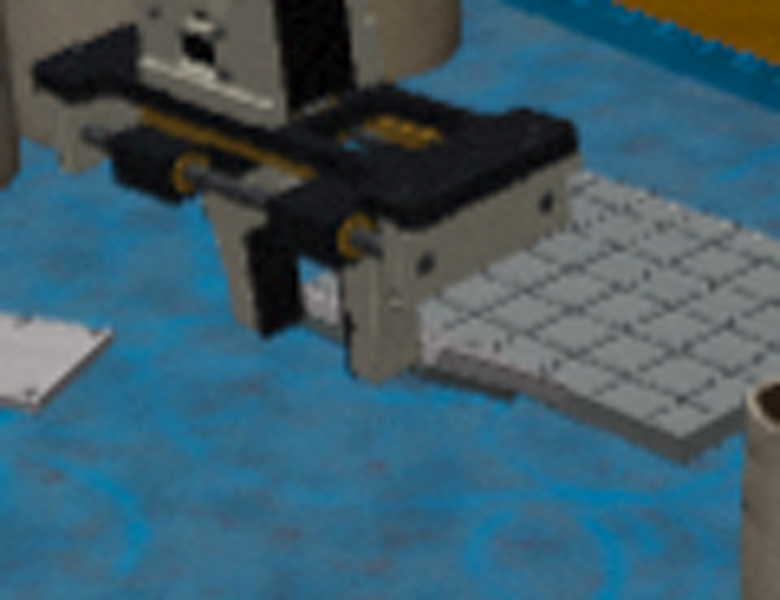

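{"fn": "carry_out", "kwargs": {
  "plan": [
    [0.0055, 0.0008, 0.005, 0, 0, 0],
    [0.006, 0.0008, 0.0045, 0, 0, 0]
  ]
}}

```text
time_s: 14.7
tcp_pos: [0.5286, 0.0699, 0.0603]
eef_rot: [179.0, -3.1, 6.7]
contact_force: [-16.0, 4.7, 10.7]
gripper_width: 0.044
```

```bash
python3 - <<'E'
from h import *
s=r.get_state(); print(s['tcp_pos'],s['eef_rot'],s['contact_force'])
im=r.capture("scene")[:,:,::-1]
cv2.imwrite(f'pics/s24.png',cv2.resize(im[140:240,230:350],None,fx=6.5,fy=6,interpolation=cv2.INTER_CUBIC))
E
```

```text
[0.5286306  0.06990396 0.06028378] [179.0331433   -3.06943743   6.66082293] [-16.01685774   4.70688636  10.67832431]
```

View pics/s24.png

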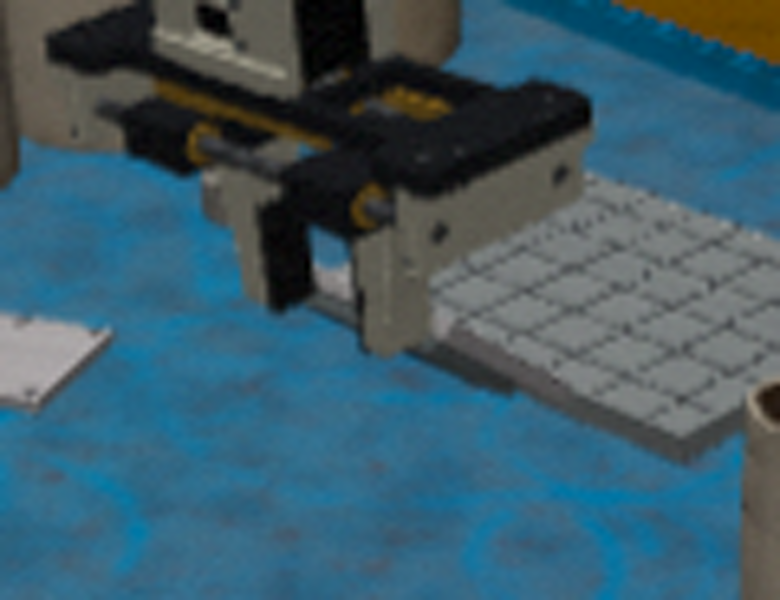

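{"fn": "carry_out", "kwargs": {
  "plan": [
    [0.0055, 0.0008, 0.005, 0, 0, 0],
    [0.006, 0.0008, 0.0045, 0, 0, 0]
  ]
}}

```text
time_s: 14.92
tcp_pos: [0.5361, 0.0712, 0.0695]
eef_rot: [179.0, -2.5, 6.7]
contact_force: [-8.8, 1.8, 8.1]
gripper_width: 0.0441
```

```bash
python3 - <<'E'
from h import *
s=r.get_state(); print(s['tcp_pos'],s['eef_rot'],s['contact_force'])
im=r.capture("scene")[:,:,::-1]
cv2.imwrite(f'pics/s25.png',cv2.resize(im[140:240,230:350],None,fx=6.5,fy=6,interpolation=cv2.INTER_CUBIC))
E
```

```text
[0.53614542 0.07120811 0.06951558] [179.02020025  -2.47863017   6.65758699] [-8.84309546  1.83212901  8.12565399]
```

View pics/s25.png

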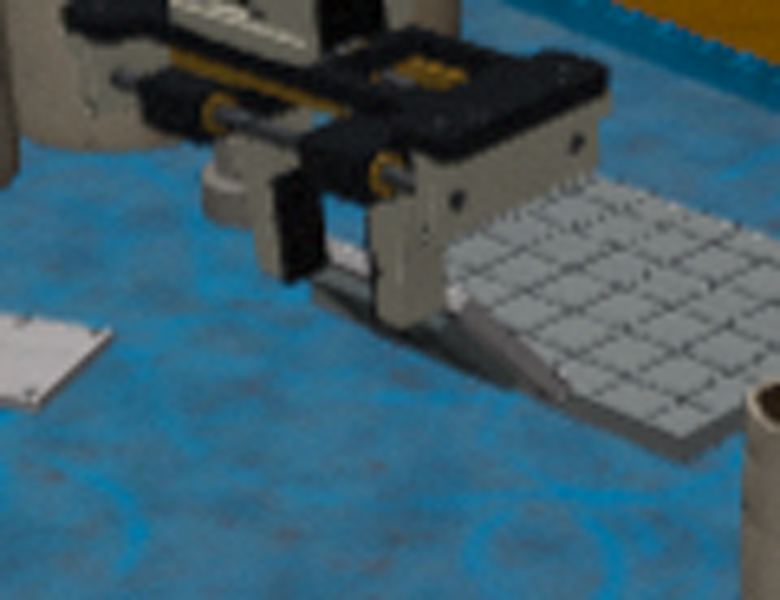

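{"fn": "carry_out", "kwargs": {
  "plan": [
    [0.006, 0.0008, 0.0035, 0, 0, 0],
    [0.0065, 0.0008, 0.003, 0, 0, 0]
  ]
}}

```text
time_s: 15.13
tcp_pos: [0.5455, 0.0723, 0.0772]
eef_rot: [179.0, -2.0, 6.7]
contact_force: [-14.2, 1.5, 18.3]
gripper_width: 0.0439
```

```bash
python3 - <<'E'
from h import *
s=r.get_state(); print(s['tcp_pos'],s['eef_rot'],s['contact_force'])
im=r.capture("scene")[:,:,::-1]
cv2.imwrite(f'pics/s26.png',cv2.resize(im[140:240,230:350],None,fx=6.5,fy=6,interpolation=cv2.INTER_CUBIC))
E
```

```text
[0.54554038 0.07233556 0.07723218] [178.99665702  -1.97415612   6.67654286] [-14.2245834    1.49277997  18.31766431]
```

View pics/s26.png

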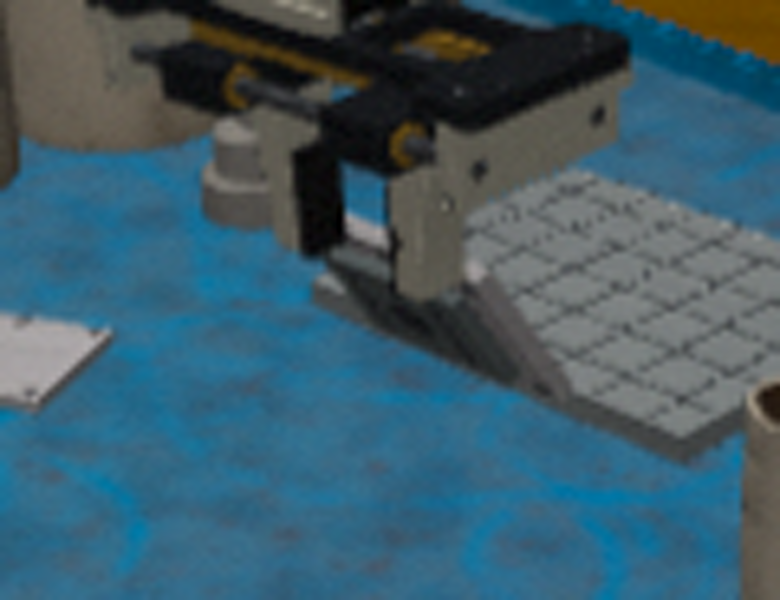

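{"fn": "carry_out", "kwargs": {
  "plan": [
    [0.0065, 0.0008, 0.003, 0, 0, 0],
    [0.007, 0.0008, 0.0025, 0, 0, 0]
  ]
}}

```text
time_s: 15.35
tcp_pos: [0.5587, 0.0744, 0.0849]
eef_rot: [179.0, -1.8, 6.7]
contact_force: [-0.3, 0.4, 0.7]
gripper_width: 0.0441
```

```bash
python3 - <<'E'
from h import *
s=r.get_state(); print(s['tcp_pos'],s['eef_rot'],s['contact_force'])
im=r.capture("scene")[:,:,::-1]
cv2.imwrite(f'pics/s27.png',cv2.resize(im[140:240,230:350],None,fx=6.5,fy=6,interpolation=cv2.INTER_CUBIC))
E
```

```text
[0.55874546 0.07437099 0.08490383] [179.04743748  -1.79330012   6.73413577] [-0.26267947  0.35950993  0.71516111]
```

View pics/s27.png

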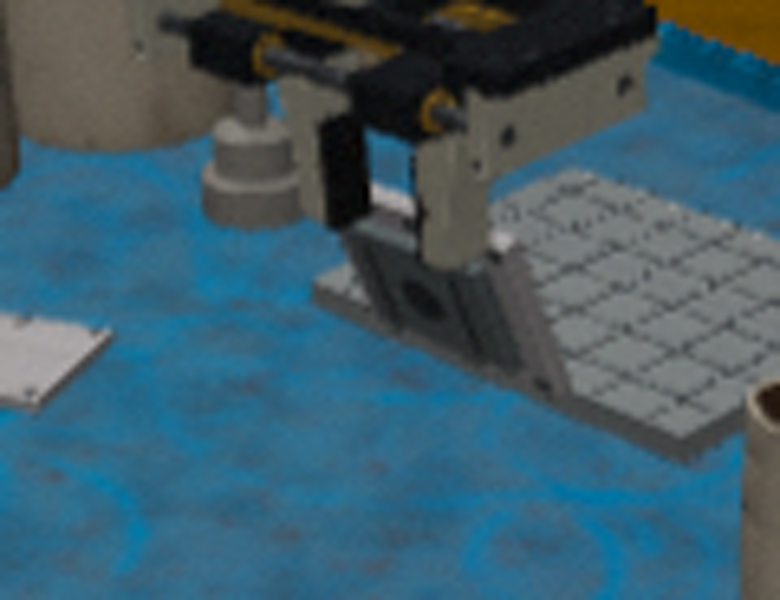

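{"fn": "carry_out", "kwargs": {
  "plan": [
    [0.007, 0.0009, 0.001, 0, 0, 0],
    [0.007, 0.0009, 0.0005, 0, 0, 0]
  ]
}}

```text
time_s: 15.57
tcp_pos: [0.5756, 0.0772, 0.0872]
eef_rot: [179.1, -1.9, 6.7]
contact_force: [0.4, 0.9, -0.2]
gripper_width: 0.0442
```

```bash
python3 - <<'E'
from h import *
s=r.get_state(); print(s['tcp_pos'],s['eef_rot'],s['contact_force'])
im=r.capture("scene")[:,:,::-1]
cv2.imwrite(f'pics/s28.png',cv2.resize(im[140:240,230:350],None,fx=6.5,fy=6,interpolation=cv2.INTER_CUBIC))
E
```

```text
[0.57560564 0.07717575 0.08718213] [179.13443936  -1.91682241   6.74248941] [ 0.44505254  0.92730502 -0.17960627]
```

View pics/s28.png

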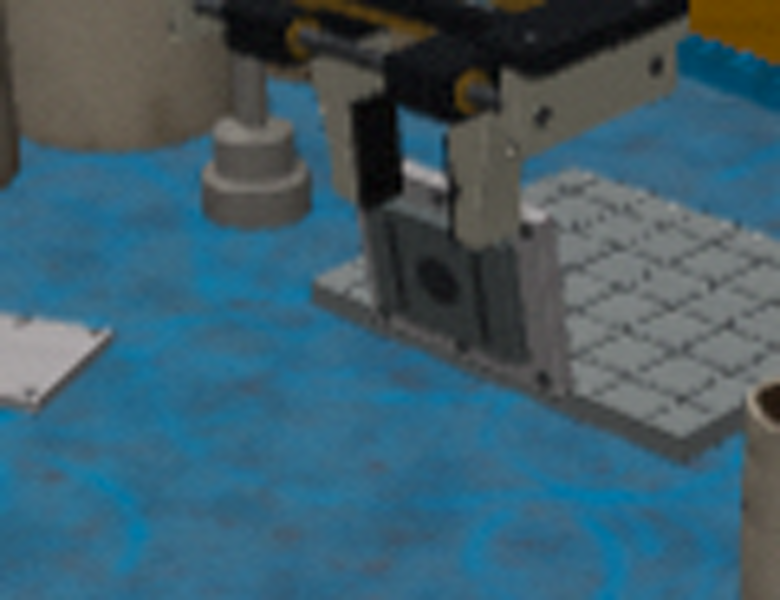

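The cover is at about 80° with its lower edge on the plate's near edge, at about (560,390) in the crop. The fingertips are on the rim. I'll keep pushing straight ahead.

{"fn": "carry_out", "kwargs": {
  "plan": [
    [0.007, 0.0009, 0, 0, 0, 0],
    [0.007, 0.0009, 0, 0, 0, 0]
  ]
}}

```text
time_s: 15.78
tcp_pos: [0.5917, 0.0794, 0.0865]
eef_rot: [179.1, -1.9, 6.7]
contact_force: [-0.3, -0.3, -0.1]
gripper_width: 0.0439
```

```bash
python3 - <<'E'
from h import *
s=r.get_state(); print(s['tcp_pos'],s['eef_rot'],s['contact_force'])
im=r.capture("scene")[:,:,::-1]
cv2.imwrite(f'pics/s29.png',cv2.resize(im[140:240,230:350],None,fx=6.5,fy=6,interpolation=cv2.INTER_CUBIC))
E
```

```text
[0.59165309 0.07935564 0.08654089] [179.14087976  -1.91203469   6.73425841] [-0.34854495 -0.25084544 -0.10582406]
```

View pics/s29.png

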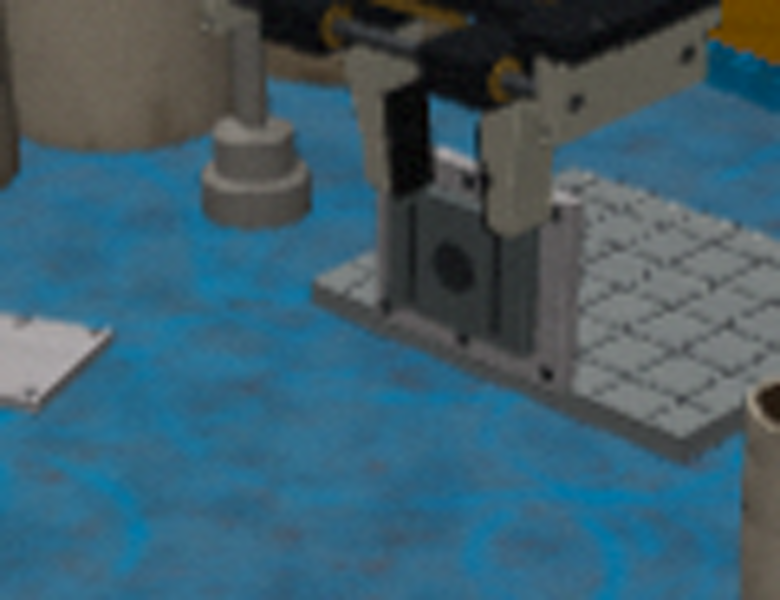

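{"fn": "carry_out", "kwargs": {
  "plan": [
    [0.008, 0.001, 0, 0, 0, 0],
    [0.008, 0.001, 0, 0, 0, 0],
    [0.008, 0.001, 0, 0, 0, 0],
    [0, 0, 0, 0, 0, 0]
  ]
}}

```text
time_s: 16.17
tcp_pos: [0.6206, 0.0832, 0.0865]
eef_rot: [179.1, -2.0, 6.8]
contact_force: [-0.1, 0.4, 0.2]
gripper_width: 0.0438
```

```bash
python3 - <<'E'
from h import *
s=r.get_state(); print(s['tcp_pos'],s['eef_rot'],s['contact_force'])
im=r.capture("scene")[:,:,::-1]
cv2.imwrite(f'pics/s30.png',cv2.resize(im[140:240,230:350],None,fx=6.5,fy=6,interpolation=cv2.INTER_CUBIC))
E
```

```text
[0.62057262 0.08323978 0.08648695] [179.13796392  -2.00933219   6.75909807] [-0.0978526   0.44229238  0.23203157]
```

View pics/s30.png

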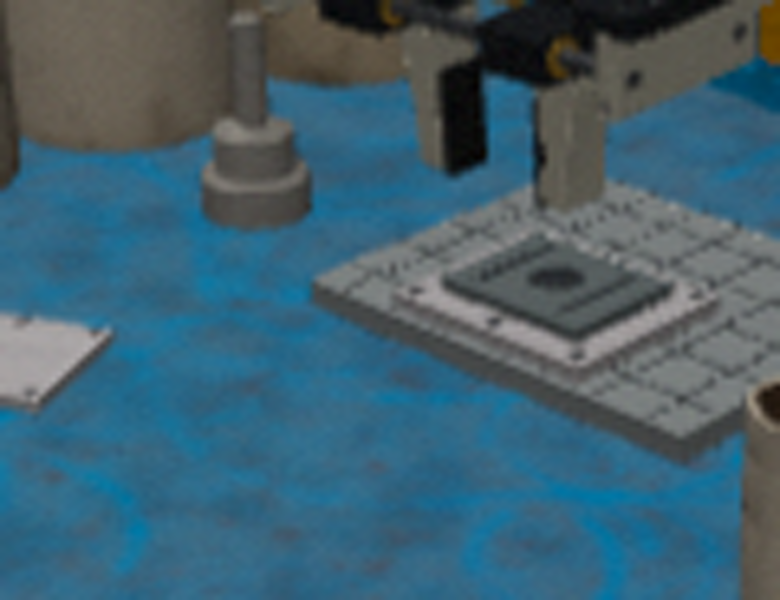

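The cover has gone over and lies boss up, fully on the plate, with its flange corners at about (400,295) and (575,370) in the crop. I'll raise and retract the arm, then check it in both views.

{"fn": "carry_out", "kwargs": {
  "plan": [
    [0, 0, 0.03, 0, 0, 0],
    [-0.01, 0, 0.035, 0, 0, 0],
    [-0.03, 0.01, 0.03, 0, 0, 0],
    [-0.03, 0.02, 0.02, 0, 0, 0],
    [-0.03, 0.03, 0.01, 0, 0, 0],
    [-0.02, 0.035, 0, 0, 0, 0],
    [-0.015, 0.035, 0, 0, 0, 0],
    [-0.015, 0.035, 0, 0, 0, 0],
    [-0.015, 0.035, 0, 0, 0, 0],
    [0, 0, 0, 0, 0, 0]
  ]
}}

```text
time_s: 17.05
tcp_pos: [0.4438, 0.2838, 0.2119]
eef_rot: [179.3, -1.5, 6.2]
contact_force: [0.2, -0.0, 0.1]
gripper_width: 0.0436
```

```bash
python3 - <<'E'
from h import *
s=r.get_state(); print(s['time_s'],s['tcp_pos'],s['contact_force'])
for n in ("scene","top"):
  im=r.capture(n)[:,:,::-1]; cv2.imwrite(f'pics/{n}31f.png',im)
  cv2.imwrite(f'pics/{n}31.png',cv2.resize(im[110:270,190:410],None,fx=3.6,fy=3.6,interpolation=cv2.INTER_CUBIC))
im=cv2.imread('pics/top31f.png');hsv=cv2.cvtColor(im,cv2.COLOR_BGR2HSV)
w=((hsv[...,1]<40)&(hsv[...,2]>165)).astype(np.uint8)*255
m=np.zeros_like(w);m[130:220,230:340]=w[130:220,230:340]
m=cv2.morphologyEx(m,cv2.MORPH_CLOSE,np.ones((5,5)))
cs,_=cv2.findContours(m,cv2.RETR_EXTERNAL,cv2.CHAIN_APPROX_NONE); c=max(cs,key=cv2.contourArea)
rc=cv2.minAreaRect(ray('top',c[:,0],0.023)[:,:2].astype(np.float32)); print(rc)
d=np.array(rc[0])-[.6854,.0919]; a,q=np.cos(np.radians(7)),np.sin(np.radians(7)); print(a*d[0]+q*d[1],-q*d[0]+a*d[1])
E
```

```text
17.05 [0.44381645 0.28376145 0.21192905] [ 0.20326692 -0.00301919  0.13687764]
((0.6843485832214355, 0.09208118915557861), (0.15476903319358826, 0.19473083317279816), 7.028266906738281)
-0.001021498273912774 0.00030797407153750414
```

View pics/scene31.png

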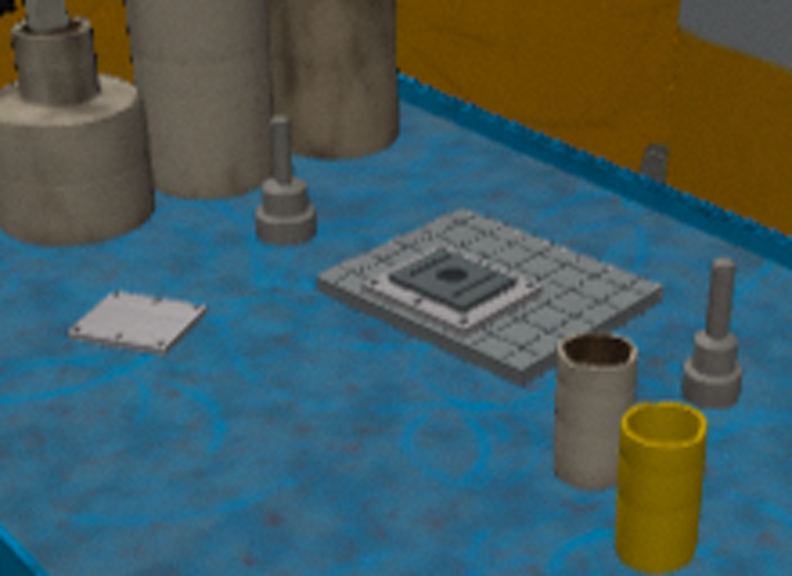

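View pics/top31.png

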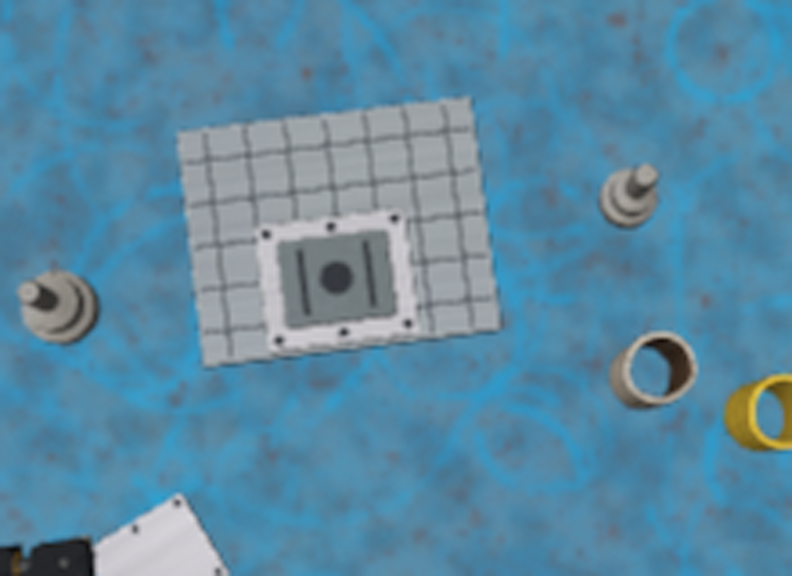

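The automatic mask picked up the whole plate. I'll use the flange corners read from the top crop instead, (258,232), (405,213), (418,335) and (273,352), and compare the gauges and sleeve with the start picture.

```bash
python3 - <<'E'
from h import *
P=np.array([[258,232],[405,213],[418,335],[273,352]])/3.6+[190,110]
X=ray('top',P,0.023)[:,:2]; d=X.mean(0)-[.6854,.0919]; a,q=np.cos(np.radians(7)),np.sin(np.radians(7))
print('sides',[np.linalg.norm(X[i]-X[(i+1)%4]).round(4) for i in range(4)],'centre plate frame',a*d[0]+q*d[1],-q*d[0]+a*d[1])
A=cv2.imread('pics/top0.png');B=cv2.imread('pics/top31f.png')
for n,(x0,y0,x1,y1) in dict(gauge=(190,180,222,210),slim=(352,148,380,178),sleeve=(355,198,388,226)).items():
    t=A[y0:y1,x0:x1]; s=B[y0-8:y1+8,x0-8:x1+8]; m=cv2.matchTemplate(s,t,cv2.TM_CCOEFF_NORMED); _,v,_,l=cv2.minMaxLoc(m); print(n,v,np.array(l)-8)
s=r.get_state(); print(s['tcp_pos'],s['contact_force'])
r.close_job()
E
```

```text
sides [np.float64(0.0985), np.float64(0.0822), np.float64(0.0964), np.float64(0.0807)] centre plate frame -0.03786031025365371 0.0029247435027308574
gauge 0.9996011853218079 [0 0]
slim 0.9995400905609131 [0 0]
sleeve 0.9997808337211609 [0 0]
[0.44469    0.28041256 0.21155949] [ 0.93905397  0.41318877 -0.52451491]
the job is handed in; nothing more can be done
```

The larger cover now lies on the lapping plate, flat on its sealing face with the boss up. I handed the job in with about 17 s on the robot's clock.

I pushed it square against the plate's near side with both fingertips, lifted its near edge against the plate, turned it up on edge and pushed it over. It was never gripped.

- **Failed tries:** The first two tip-ups failed when the fingertips slipped over the top edge and the cover fell back sealing face up. The third, in smaller steps with force checks, worked. On one re-approach the fingers also touched down on the cover's near edge with about 5 N, which did no harm.
- **Cover position:** In the last top view, the cover's middle is at about x = -38 mm, y = +3 mm in the plate's frame. That is well inside the limits. The measured flange, about 81 x 98 mm, fits the larger cover.
- **Gauges and sleeve:** Both gauges and the sleeve show no shift from the start picture (0 px, match above 0.999).
- **Robot clear:** The gripper is well clear at 0.21 m height, with no contact force beyond noise.
- **Check that failed:** My automatic outline of the cover picked up the whole plate, so the position above uses corners I read from the picture by eye.
- **Not measured:** I judged flatness and sealing-face height only from the pictures, where the cover looks flush on the plate. I did not measure the tip-up angle and edge height either; from the pictures the cover stood upright on edge b at the plate's near side.

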